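# Shim and stand a bearing pedestal

### The arm

A 7-joint arm with a two-finger parallel gripper is mounted at the origin on the work surface. World frame = base frame: x ahead of the robot, y to its left, z up, the work surface at z = 0. Lengths are in m, angles in rad, forces in N, time in s.
With the tool pointing down it reaches from about 0.425 to 0.925 m from the base axis. Payload 6.8 kg.
Tool frame: the origin (TCP) lies on the mounting face of the last link; the fingertips stand 173 mm ahead of it and the grasp point (between the pads) lies 155 mm ahead of it (tip_extent is the distance from the TCP to the fingertips, in m); y points along the fingers, x is the direction in which the jaws open and shut, and the axes are right-handed (so a half turn about y gives the same grasp; the last joint's range is limited). The gripper opens to 85 mm and grips with 20 to 120 N. Pads are 22 mm wide; open, the fingers measure 114 mm over their backs; the gripper's body (76 mm by 85 mm) begins 54 mm behind the grasp point. The pads swing forward as they close: fully open they stand 13 mm farther back than shut.
Start: joints at [1.141, 0.477, 0.022, 1.555, -0.011, 1.109, -0.083], TCP at [0.213, -0.64, 0.405] pointing down, gripper open.
Joint ranges: [-2.96, 2.96], [-0.34, 2.1], [-1.41, 1.46], [0.24, 2.44], [-1.37, 4.51], [0.17, 1.92], [-2.96, 2.96]. Speed limits (rad/s): [2.39, 2.39, 3.14, 3.14, 3.14, 3.14, 3.14].

### API

Orientations are given as a rotation vector (axis times angle).
In Python, from station import * gives the robot as it stands.
- The arm moves only by the tool servo_tool, never from a script. Its argument "increments" is a list of rows, each a list of 7 numbers: the shift along the tool's x, y, z in cm, then the turn, a rotation vector about the tool's x, y, z in degrees, then the opening, from 0 (shut) to 1 (fully open). In form: [[x, y, z, rx, ry, rz, hand], ...]. A call has exactly 8 rows; each row is the pose to reach, as a shift and turn from the pose commanded when the call began, along the tool's axes at that moment; what a row does not reach only later rows make up. A row lasts 1/10 s, in which the tool goes at most 50 mm and 8.59 degrees, less where a joint would pass 70% of its speed; a pose out of reach is approached as far as the arm can. A call with a gripper value outside its range is refused whole. The fingers move at their own pace and stop on an object; the grip force is fixed at half the most. Time passes only in rows, so rows that repeat a pose let the fingers close, or fill a call up. It gives the time, the measured TCP pose, the force and the opening at its end, in the units of the state.
- sense(): the state, without advancing time (a new reading comes with each control period).
- get_image(name): name is "scene" or "side" or "wrist"; returns the picture (480x640x3 uint8, blue, green, red); there is no depth.
- get_calibration(name): a dict with "fx", "fy", "cx", "cy" (pixels), "k1" (the pictures are not rectified: a ray, as slopes to the right and down, at radius r is drawn at 1 + k1 r^2 times it, then the intrinsics apply), "view" (4x4, takes a point from world to camera coordinates); the wrist camera has in their place "mount" (4x4, takes a point from camera to tool coordinates, whose origin is the TCP and whose axes are the tool frame's). Camera axes: x right, y down, z forward; pixel columns grow to the right and rows downward; lengths in m; the calibration is good to about 2 mm. A picture is of the moment at which its call begins: read the wrist's pose just before it. get_calibration takes no time and is no camera call.
- close_job(): hands the job in, once; it reports no verdict.
The state is a dict: "time": time; "qpos": joint angles; "joint_velocities": joint speeds; "effort": joint torques, N m; "tcp_pos": TCP position; "eef_rot": TCP orientation; "force": force on the tool from outside, world axes, zero at the start; "ft_torque": the same for the moment, N m; "opening": opening from 0.0 (shut) to 1.0 (fully open).
Only numpy, scipy, OpenCV 4.12 (cv2) and the standard library are available. Lean on these libraries where they do the work, as an engineer would, in place of code of your own. Each camera call takes 0.05 s, during which the arm holds its last target.

### The job

Stack shim plates squarely on the brass pad so that the top of the stack is level with the aluminium rest beside it, then pick up the toppled green pedestal and stand it upright and centred with its base bridging the rest and the shims. Put every shim that you do not use into the grey tray, and leave everything else on the bench alone.

Things in the scene. Friction and masses are not known exactly. Their poses are not given: they have to be found in the camera images.
- fixture: Levelling fixture fixed to the bench: dark steel plate, 100 mm (x) by 260 mm (y), 12 mm thick. Origin: centre of its underside, z up. Centred 75 mm towards its +y is the raised brass shim pad, 90 (x) by 60 (y) mm; centred 75 mm towards its -y stands one aluminium rest. Position and yaw vary.
- pad (a point): Centre of the top face of the brass shim pad, 20 mm above the bench. Its axes are the fixture's.
- rest_low: Heavy aluminium-coloured rest block (2 kg) held in a shallow frame on the fixture plate, 80 mm (x) by 50 mm (y), 28 mm tall, axes as the fixture's. Origin: centre of its underside, 12 mm above the bench. Its top is 20 mm higher than the top of the brass pad. Just one of the three rests (28, 36 or 44 mm tall) is present in any start; the others are absent.
- rest_mid: Heavy aluminium-coloured rest block (2 kg) held in a shallow frame on the fixture plate, 80 mm (x) by 50 mm (y), 36 mm tall, axes as the fixture's. Origin: centre of its underside, 12 mm above the bench. Its top is 28 mm higher than the top of the brass pad. Just one of the three rests (28, 36 or 44 mm tall) is present in any start; the others are absent.
- rest_high: Heavy aluminium-coloured rest block (2 kg) held in a shallow frame on the fixture plate, 80 mm (x) by 50 mm (y), 44 mm tall, axes as the fixture's. Origin: centre of its underside, 12 mm above the bench. Its top is 36 mm higher than the top of the brass pad. Just one of the three rests (28, 36 or 44 mm tall) is present in any start; the others are absent.
- shim8: Loose yellow shim plate, 46 mm along its x, 80 mm along its y, 8 mm thick, 98 g. Origin: centre of its underside; z is its thickness direction. Starts flat on the bench. Always present.
- shim12: Loose green shim plate, 46 mm along its x, 80 mm along its y, 12 mm thick, 122 g. Origin: centre of its underside; z is its thickness direction. Starts flat on the bench. Always present.
- shim16: Loose blue shim plate, 46 mm along its x, 80 mm along its y, 16 mm thick, 146 g. Origin: centre of its underside; z is its thickness direction. Starts flat on the bench. Always present.
- shim20: Loose orange shim plate, 46 mm along its x, 80 mm along its y, 20 mm thick, 170 g. Origin: centre of its underside; z is its thickness direction. Starts flat on the bench. May be absent.
- shim24: Loose white shim plate, 46 mm along its x, 80 mm along its y, 24 mm thick, 194 g. Origin: centre of its underside; z is its thickness direction. Starts flat on the bench. May be absent.
- shim32: Loose red shim plate, 46 mm along its x, 80 mm along its y, 32 mm thick, 242 g. Origin: centre of its underside; z is its thickness direction. Starts flat on the bench. May be absent. Thicker than any gap.
- pedestal: Green bearing pedestal, 113 mm tall, 0.6 kg, toppled on its side. Base 200 (x) x 50 (y) x 14 mm; column 40 (x) x 36 (y) mm; on top a bearing housing 50 mm in diameter, 50 mm long along x, axis 88 mm above the underside. Origin: in the column, 45 mm above the underside, near the centre of mass; lying, 25 mm above the bench. z points from base to bearing (level at first, up when it stands). Same after a half turn about z.
- tray: Loose grey open tray for spare shims, 230 mm along its x, 130 mm along its y, 32 mm tall, walls and floor 4 to 5 mm thick, 0.6 kg. Origin: centre of its underside. Tray and toppled pedestal lie one to the left and one to the right, either way.
- bolt: Steel hex bolt standing on its head, 36 mm across, 51 mm tall; a bystander, leave it alone. Origin on its underside or axis.
- nut: Big dark hex nut, 46 mm across, 26 mm high; a bystander, leave it alone. Origin on its underside or axis.
- angle_offcut: Rusty angle offcut, 110 x 50 x 50 mm; a bystander, leave it alone. Origin on its underside or axis.
- oil_bottle: Yellow bottle, 60 mm in diameter, 110 mm tall; a bystander, leave it alone. Origin on its underside or axis.
- spanner: Spanner, 200 mm long; a bystander, leave it alone. Origin on its underside or axis.
- mallet: Hammer, 260 mm long; a bystander, leave it alone. Origin on its underside or axis.
Things that resemble listed ones, but are neither listed nor needed, are in the scene too. Several things have the shape of the shim16; the one meant has the colours described above.

How it is judged:
By the outcome, as a careful person would: the job done as asked, in the order asked, and still so for the second after the job is handed in, with the robot touching nothing.
Of rest_low, rest_mid, rest_high only 1 to 1 are there at a start; the rules pass over those that are not, and their reading is None.
Of shim20, shim24, shim32 only 1 to 3 are there at a start; the rules pass over those that are not, and their reading is None.
At some moment in a run one of tray, shim32 may be knocked a few centimetres aside while the robot is not near it.
It also fails if it takes over 208 s, if anything falls off the work surface, if the arm or the gripper's body presses on something with over 40 N, if the wrist force passes 120 N, or if a joint passes its speed limit or range.

## Working session

There is one attempt and no reset: what is moved stays moved. The work goes in short steps, Python scripts to look and compute and a tool call to move; the robot and the scene stay as the last step left them, time stands still between calls to the robot, and variables do not carry over. Pictures are saved under pics/ and viewed, and the job is handed in when it is done.

Besides the shell and the picture viewer there is one more tool, called after ">>>" in YAML: its name, and indented under it one key for each argument. servo_tool: Moves the arm, as the interface text tells. Its arguments: {"type":"object","properties":{"increments":{"type":"array"}},"required":["increments"]}

```bash
ls; mkdir -p pics; python3 - <<'E'
from station import *
import cv2,json
s=sense(); print(s)
for n in ["scene","side","wrist"]:
    c=get_calibration(n); print(n,c)
    cv2.imwrite(f"pics/{n}0.png",get_image(n))
E
```

```text
pics
{'time': 0.0, 'qpos': array([ 1.14089519,  0.47778743,  0.0223755 ,  1.55643184, -0.0114878 ,
        1.10929433, -0.08309879]), 'joint_velocities': array([-0.00347723,  0.00012442, -0.00130007, -0.00120344,  0.00350057,
       -0.00185829,  0.0006828 ]), 'effort': array([ 7.39846146e-04, -5.96453047e+01,  1.60787232e+00, -2.81203526e+01,
        1.23834264e-02,  9.31803079e-03,  4.00216948e-06]), 'tcp_pos': array([ 0.21338983, -0.64009902,  0.40374291]), 'eef_rot': array([-1.34348472,  0.97010388, -0.96754926]), 'force': array([-0.14451201,  0.12494561, -0.89055932]), 'ft_torque': array([ 0.02060861, -0.06254004, -0.00751395]), 'opening': 0.998161937111109}
scene {'fx': 576.3483940569538, 'fy': 576.3483940569538, 'cx': 320.64343505370937, 'cy': 243.45808581485403, 'k1': 0.05973435508797273, 'view': array([[ 0.25510296,  0.96691067, -0.00249773, -0.18483842],
       [ 0.67291355, -0.17939062, -0.71763943, -0.33993942],
       [-0.69434129,  0.18139119, -0.69641037,  1.6261221 ],
       [ 0.        ,  0.        ,  0.        ,  1.        ]])}
side {'fx': 454.42532803749043, 'fy': 454.42532803749043, 'cx': 320.1715101961852, 'cy': 239.91294002759213, 'k1': -0.049260431745322054, 'view': array([[ 0.99876147, -0.04733977,  0.01531271, -0.55168896],
       [-0.0123569 , -0.53413036, -0.84531182,  0.06541065],
       [ 0.04819585,  0.84407565, -0.53405379,  0.86409576],
       [ 0.        ,  0.        ,  0.        ,  1.        ]])}
wrist {'fx': 335.4841986929943, 'fy': 335.4841986929943, 'cx': 317.76169235525856, 'cy': 239.18396514577728, 'k1': -0.050819646935340565, 'mount': array([[ 9.99999611e-01,  7.26432388e-04,  4.99690773e-04,
         4.11938970e-04],
       [-2.57263746e-04, -3.01675494e-01,  9.53410630e-01,
         3.13417263e-02],
       [ 8.43332822e-04, -9.53410388e-01, -3.01675190e-01,
         7.71413651e-02],
       [ 0.00000000e+00,  0.00000000e+00,  0.00000000e+00,
         1.00000000e+00]])}
```

View pics/scene0.png

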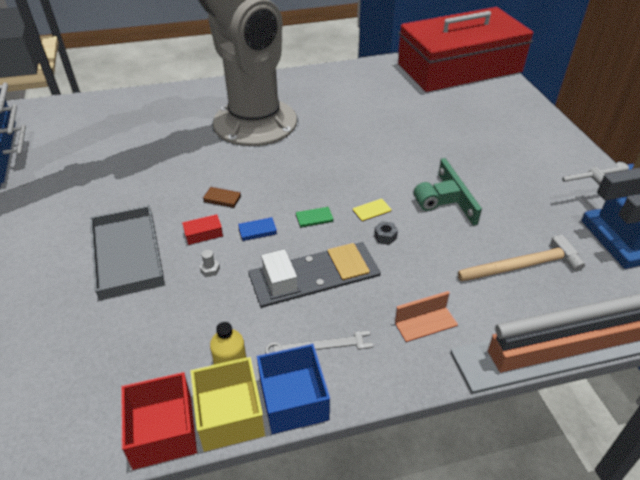

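View pics/side0.png

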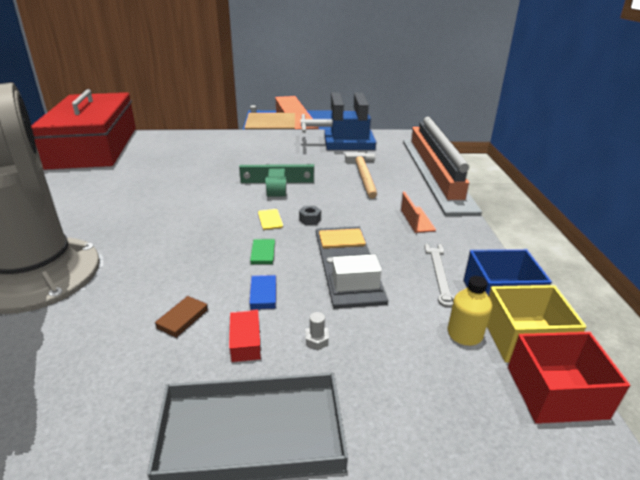

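View pics/wrist0.png

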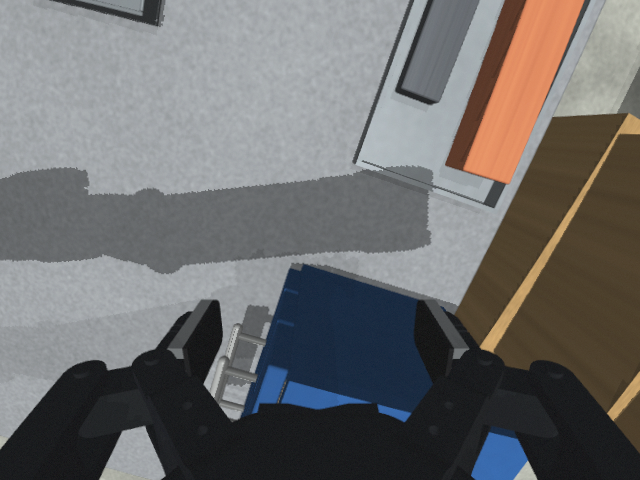

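```bash
python3 - <<'E'
from station import *
from scipy.spatial.transform import Rotation as R
print(R.from_rotvec(sense()['eef_rot']).as_matrix().round(3))
E
```

```text
[[ 0.316 -0.001  0.949]
 [-0.949  0.001  0.316]
 [-0.001 -1.    -0.   ]]
```

```bash
cat > h.py <<'E'
from station import *
import numpy as np, cv2
from scipy.spatial.transform import Rotation as R
from scipy.optimize import brentq
def TW(s=None):
    s=s or sense(); T=np.eye(4); T[:3,:3]=R.from_rotvec(s['eef_rot']).as_matrix(); T[:3,3]=s['tcp_pos']; return T
def cam(n,T=None):
    c=get_calibration(n)
    V=c['view'] if n!='wrist' else np.linalg.inv(T@c['mount'])
    return c,V
def proj(c,V,P):
    P=np.atleast_2d(P); q=P@V[:3,:3].T+V[:3,3]; xy=q[:,:2]/q[:,2:]; r2=(xy**2).sum(1,keepdims=True)
    xy=xy*(1+c['k1']*r2); return xy*[c['fx'],c['fy']]+[c['cx'],c['cy']]
def rays(c,V,uv):
    uv=np.atleast_2d(uv).astype(float); d=(uv-[c['cx'],c['cy']])/[c['fx'],c['fy']]; x=d.copy()
    for _ in range(30): x=d/(1+c['k1']*(x**2).sum(1,keepdims=True))
    D=np.c_[x,np.ones(len(x))]@V[:3,:3]; o=-V[:3,:3].T@V[:3,3]; return o,D
def cast(c,V,uv,z):
    o,D=rays(c,V,uv); return o+D*((z-o[2])/D[:,2:])
def tri(cs,uvs):
    A=np.zeros((3,3));b=np.zeros(3)
    for (c,V),uv in zip(cs,uvs):
        o,D=rays(c,V,uv); d=D[0]/np.linalg.norm(D[0]); M=np.eye(3)-np.outer(d,d); A+=M;b+=M@o
    x=np.linalg.solve(A,b); return x,[np.linalg.norm((np.eye(3)-np.outer(d,d))@(x-o)) for (c,V),uv in zip(cs,uvs) for o,D in [rays(c,V,uv)] for d in [D[0]/np.linalg.norm(D[0])]]
E
python3 - <<'E'
from h import *
a=cv2.imread('pics/scene0.png'); b=cv2.imread('pics/side0.png')
cv2.imwrite('pics/c1.png',cv2.resize(a[180:320,180:440],None,fx=3,fy=3,interpolation=cv2.INTER_CUBIC))
cv2.imwrite('pics/c2.png',cv2.resize(b[190:370,140:400],None,fx=3,fy=3,interpolation=cv2.INTER_CUBIC))
c1=cam('scene');c2=cam('side')
for n,u,v in [('red',(203,229),(245,335)),('blue',(257,228),(263,291)),('green',(314,216),(263,250)),('yel',(372,209),(270,218)),('tray',(127,250),(250,425)),('fix',(315,272),(350,263)),('pad',(348,261),(342,238)),('ped',(450,193),(277,178)),('brown',(222,196),(182,315)),('bolt',(208,262),(317,330)),('nut',(385,232),(310,214))]:
    print(n,cast(*c1,u,0.01)[0].round(3),cast(*c2,v,.01)[0].round(3))
E
```

```text
red [ 0.417 -0.191  0.01 ] [ 0.423 -0.187  0.01 ]
blue [ 0.444 -0.074  0.01 ] [ 0.446 -0.076  0.01 ]
green [0.438 0.06  0.01 ] [0.438 0.058 0.01 ]
yel [0.449 0.196 0.01 ] [0.446 0.19  0.01 ]
tray [ 0.442 -0.356  0.01 ] [ 0.445 -0.352  0.01 ]
fix [0.609 0.018 0.01 ] [0.611 0.007 0.01 ]
pad [0.596 0.094 0.01 ] [0.604 0.1   0.01 ]
ped [0.442 0.395 0.01 ] [0.455 0.409 0.01 ]
brown [ 0.312 -0.135  0.01 ] [ 0.313 -0.137  0.01 ]
bolt [ 0.523 -0.193  0.01 ] [ 0.539 -0.179  0.01 ]
nut [0.531 0.2   0.01 ] [0.538 0.207 0.01 ]
```

View pics/c1.png

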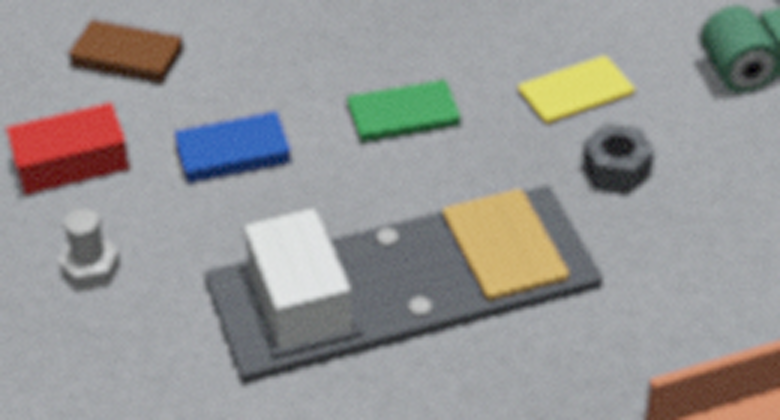

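View pics/c2.png

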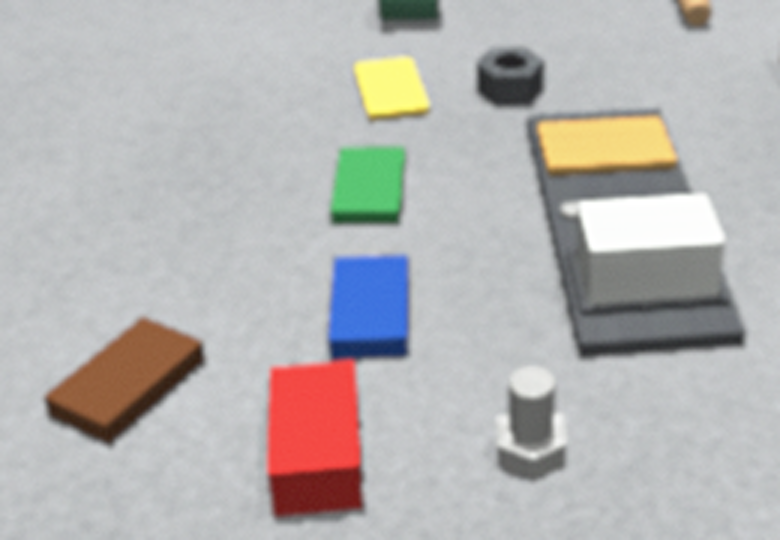

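```bash
python3 - <<'E'
from h import *
c1=cam('scene');c2=cam('side')
S=np.array([(247,226),(318,211),(350,282),(268,305)])/3.+180
D=np.array([(587,250),(580,203),(708,196),(722,240)])/3.+[140,190]
for s,d in zip(S,D): print(tri([c1,c2],[s,d]))
# pad corners
S=np.array([(443,208),(520,190),(566,274),(490,296)])/3.+180
D=np.array([(547,171),(537,122),(660,116),(677,164)])/3.+[140,190]
for s,d in zip(S,D): print('pad',tri([c1,c2],[s,d]))
E
```

```text
(array([ 0.57476971, -0.08322667,  0.05243236]), [np.float64(7.498099815954564e-05), np.float64(7.498099815961211e-05)])
(array([ 0.57383889, -0.03395603,  0.05241098]), [np.float64(0.0005856266502279491), np.float64(0.0005856266502279992)])
(array([ 0.6512943 , -0.03045678,  0.05673949]), [np.float64(0.0035199745205888467), np.float64(0.0035199745205888575)])
(array([ 0.65381026, -0.08369002,  0.05792229]), [np.float64(0.0005517722771781533), np.float64(0.0005517722771781301)])
pad (array([0.5586052 , 0.05899221, 0.01602232]), [np.float64(0.0013231341068936143), np.float64(0.0013231341068936676)])
pad (array([0.55526832, 0.11804589, 0.01809566]), [np.float64(0.00019238454374411018), np.float64(0.00019238454374415146)])
pad (array([0.64452229, 0.12331771, 0.01936   ]), [np.float64(0.0003714617444675173), np.float64(0.00037146174446758406)])
pad (array([0.64891745, 0.06724799, 0.01545027]), [np.float64(0.0018092711982303433), np.float64(0.0018092711982301498)])
```

```bash
cat >> h.py <<'E'
def goal(p,yaw,jaw=None,tilt=None):
    """delta to put GRASP POINT-frame TCP at p (TCP pos), tool down, tool x azimuth yaw deg"""
    T=TW(); y=np.radians(yaw); x=np.array([np.cos(y),np.sin(y),0]); d=np.array([0,0,-1.]); z=np.cross(x,d)
    Rg=np.c_[x,d,z]; dp=T[:3,:3].T@(np.array(p)-T[:3,3]); rv=np.degrees(R.from_matrix(T[:3,:3].T@Rg).as_rotvec())
    s=sense(); print('t',round(s['time'],2),'shift cm',(dp*100).round(2),'rot deg',rv.round(2),'now',s['tcp_pos'].round(4),'xaz',np.degrees(np.arctan2(T[1,0],T[0,0])).round(2),'open',round(s['opening'],3),'F',s['force'].round(1))
E
python3 -c "
from h import *
goal([.47,0,.45],0)"
```

```text
t 0.15 shift cm [-52.62  -4.54  44.59] rot deg [-4.000e-02 -7.156e+01 -7.000e-02] now [ 0.2134 -0.6402  0.404 ] xaz -71.56 open 1.0 F [ 0.9 -0.1 -0.4]
```

>>> servo_tool:
  increments:
    - [-4, 0, 3.4, 0, -5.5, 0, 1]
    - [-8, -0.5, 6.8, 0, -11, 0, 1]
    - [-12, -1, 10.2, 0, -16.5, 0, 1]
    - [-16, -1.5, 13.6, 0, -22, 0, 1]
    - [-20, -2, 17, 0, -27.5, 0, 1]
    - [-24, -2.5, 20.4, 0, -33, 0, 1]
    - [-28, -3, 23.8, 0, -38.5, 0, 1]
    - [-32, -3.5, 27.2, 0, -44, 0, 1]

```text
time: 0.95
tcp_pos: [0.3625, -0.2687, 0.4379]
eef_rot: [-1.539, 0.374, -0.374]
force: [1.0, -0.4, 0.1]
opening: 0.999
```

```bash
python3 -c "
from h import *
goal([.47,0,.45],0)"
```

```text
t 0.95 shift cm [-2.8  -1.22 28.81] rot deg [ 2.000e-02 -2.735e+01  1.000e-02] now [ 0.3625 -0.2687  0.4379] xaz -27.35 open 0.999 F [ 1.  -0.4  0.1]
```

>>> servo_tool:
  increments:
    - [-0.5, 0, 4, 0, -5, 0, 1]
    - [-1, -0.3, 8, 0, -10, 0, 1]
    - [-1.5, -0.5, 12, 0, -15, 0, 1]
    - [-2, -0.7, 16, 0, -20, 0, 1]
    - [-2.4, -0.9, 20, 0, -24, 0, 1]
    - [-2.7, -1.1, 24, 0, -26, 0, 1]
    - [-2.8, -1.2, 28.5, 0, -27.4, 0, 1]
    - [-2.8, -1.2, 28.5, 0, -27.4, 0, 1]

```text
time: 1.75
tcp_pos: [0.4707, 0.0005, 0.4503]
eef_rot: [-1.568, -0.007, 0.003]
force: [-0.3, 0.2, 0.3]
opening: 0.997
```

```bash
python3 -c "
from h import *
goal([.47,0,.45],0)
cv2.imwrite('pics/w1.png',get_image('wrist'))"
```

```text
t 1.75 shift cm [-0.07  0.03 -0.05] rot deg [-0.18  0.37  0.13] now [0.4707 0.0005 0.4503] xaz 0.37 open 0.997 F [-0.3  0.2  0.3]
```

View pics/w1.png

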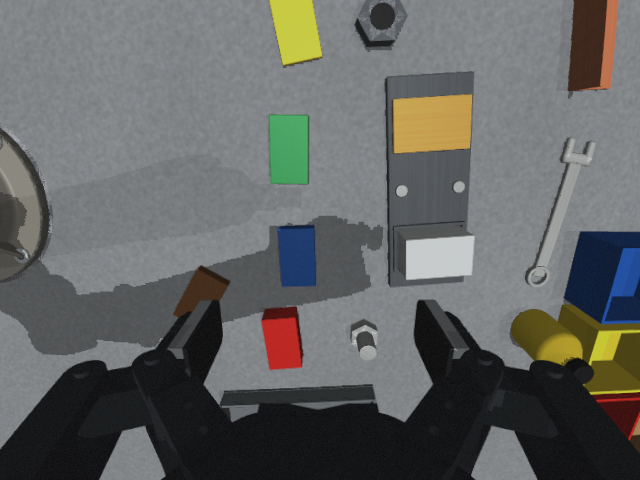

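```bash
cat >> h.py <<'E'
HSV={'red':[(0,150,60,5,255,255),(172,150,60,180,255,255)],'blue':[(105,120,40,125,255,255)],'green':[(50,120,40,70,255,255)],'yellow':[(24,120,80,34,255,255)],'brass':[(15,80,60,22,255,255)],'white':[(0,0,180,180,40,255)]}
TOP={'red':.032,'blue':.016,'green':.012,'yellow':.008,'brass':.020,'white':.056}
def mask(im,n,roi=None):
    h=cv2.cvtColor(cv2.GaussianBlur(im,(3,3),0),cv2.COLOR_BGR2HSV); m=0
    for r in HSV[n]: m=m|cv2.inRange(h,np.array(r[:3]),np.array(r[3:]))
    if roi is not None:
        k=np.zeros_like(m); u0,v0,u1,v1=roi; k[v0:v1,u0:u1]=1; m=m*k
    return m
def rect(im,c,V,n,z=None,roi=None,m=None):
    z=TOP[n] if z is None else z
    m=mask(im,n,roi) if m is None else m
    cs,_=cv2.findContours(m,cv2.RETR_EXTERNAL,cv2.CHAIN_APPROX_NONE); k=max(cs,key=cv2.contourArea)
    P=cast(c,V,k[:,0,:],z)[:,:2]; (x,y),(w,h),a=cv2.minAreaRect((P*1000).astype(np.float32))
    if w<h: a+=90; w,h=h,w
    a=(a+90)%180-90   # azimuth of the long axis
    u=k[:,0,:].mean(0)
    print(n,'px',u.round(),'ctr mm',round(x,1),round(y,1),'LxW',round(w,1),round(h,1),'long az',round(a,2)); return x,y,w,h,a
E
python3 - <<'E'
from h import *
T=TW(); im=cv2.imread('pics/w1.png'); c,V=cam('wrist',T)
for n in ['red','blue','green','yellow','brass']: 
    rect(im,c,V,n,roi=(180,0,480,480))
for z in (.04,.048,.056): rect(im,c,V,'white',z,roi=(385,220,480,290))
E
```

```text
red px [282. 338.] ctr mm 423.2 -188.0 LxW 93.6 47.0 long az -84.39
blue px [297. 255.] ctr mm 443.9 -76.0 LxW 81.8 45.2 long az -88.27
green px [289. 149.] ctr mm 435.6 56.8 LxW 76.9 43.7 long az 89.72
yellow px [295.  30.] ctr mm 445.8 185.3 LxW 67.0 45.1 long az -78.39
brass px [432. 123.] ctr mm 599.5 86.6 LxW 90.7 60.2 long az 4.62
white px [439. 257.] ctr mm 618.4 -67.9 LxW 80.0 49.7 long az 4.56
white px [439. 257.] ctr mm 615.3 -64.9 LxW 78.3 48.6 long az 4.56
white px [439. 257.] ctr mm 612.1 -61.9 LxW 76.6 47.6 long az 4.56
```

```bash
python3 - <<'E'
from h import *
im=cv2.imread('pics/w1.png'); cv2.imwrite('pics/f1.png',cv2.resize(im[280:400,130:510],None,fx=2,fy=2,interpolation=cv2.INTER_CUBIC))
c=get_calibration('wrist'); V=np.linalg.inv(c['mount'])
for y in (.14,.15,.155,.16,.165,.17,.173): print(y,proj(c,V,[[-.0425,y,.011],[-.0425,y,-.011],[.0425,y,.011]]).round(0).tolist())
E
```

```text
0.14 [[203.0, 320.0], [209.0, 369.0], [432.0, 320.0]]
0.15 [[211.0, 307.0], [217.0, 353.0], [424.0, 307.0]]
0.155 [[215.0, 301.0], [220.0, 346.0], [420.0, 301.0]]
0.16 [[218.0, 295.0], [223.0, 339.0], [417.0, 295.0]]
0.165 [[221.0, 290.0], [226.0, 333.0], [414.0, 290.0]]
0.17 [[224.0, 285.0], [228.0, 327.0], [411.0, 285.0]]
0.173 [[226.0, 282.0], [230.0, 324.0], [409.0, 282.0]]
```

View pics/f1.png

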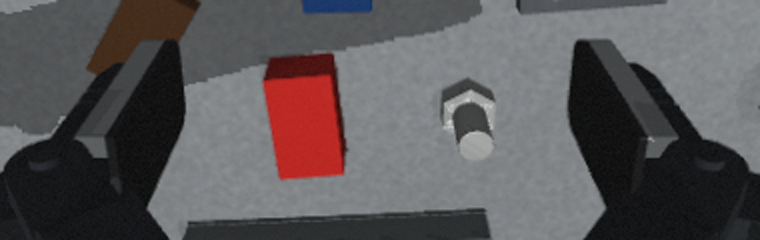

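```bash
python3 -c "
from h import *
goal([.444,-.076,.30],1.7)"
```

```text
t 1.8 shift cm [-2.62 14.96 -7.37] rot deg [-0.07 -1.53  0.02] now [ 0.4699 -0.0024  0.4497] xaz 0.17 open 0.999 F [ 0.1 -0.8 -0.5]
```

>>> servo_tool:
  increments:
    - [-0.5, 3, -1.5, 0, -0.5, 0, 1]
    - [-1, 6, -3, 0, -1, 0, 1]
    - [-1.5, 9, -4.5, 0, -1.5, 0, 1]
    - [-2, 12, -6, 0, -1.5, 0, 1]
    - [-2.6, 15, -7.4, 0, -1.5, 0, 1]
    - [-2.6, 15, -7.4, 0, -1.5, 0, 1]
    - [-2.6, 15, -7.4, 0, -1.5, 0, 1]
    - [-2.6, 15, -7.4, 0, -1.5, 0, 1]

```text
time: 2.6
tcp_pos: [0.444, -0.0787, 0.3012]
eef_rot: [-1.571, -0.021, 0.016]
force: [-0.3, 0.6, 0.8]
opening: 0.997
```

```bash
cat >> h.py <<'E'
def look(fn):
    s=sense(); im=get_image('wrist'); cv2.imwrite('pics/'+fn,im); c,V=cam('wrist',TW(s)); return im,c,V
E
python3 -c "
from h import *
im,c,V=look('w2.png')
x=rect(im,c,V,'blue')
goal([x[0]/1000,x[1]/1000,.175],x[4]+90 if x[4]<0 else x[4]-90)"
```

```text
blue px [319. 226.] ctr mm 445.5 -73.4 LxW 80.2 45.1 long az -88.06
t 2.65 shift cm [ 0.12 12.63  0.51] rot deg [ 0.03 -0.57  0.18] now [ 0.4441 -0.0785  0.3013] xaz 1.37 open 0.996 F [ 0.5 -0.   0.3]
```

View pics/w2.png

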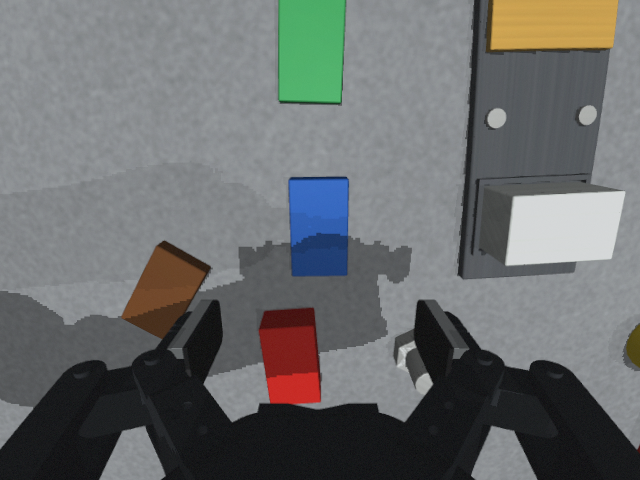

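>>> servo_tool:
  increments:
    - [0.1, 3, 0.4, 0, -0.5, 0, 1]
    - [0.1, 6, 0.4, 0, -0.5, 0, 1]
    - [0.1, 9, 0.4, 0, -0.5, 0, 1]
    - [0.1, 11.5, 0.4, 0, -0.5, 0, 1]
    - [0.1, 12.6, 0.4, 0, -0.5, 0, 1]
    - [0.1, 12.6, 0.4, 0, -0.5, 0, 1]
    - [0.1, 12.6, 0.4, 0, -0.5, 0, 0]
    - [0.1, 12.6, 0.4, 0, -0.5, 0, 0]

```text
time: 3.45
tcp_pos: [0.4448, -0.075, 0.175]
eef_rot: [-1.571, -0.027, 0.023]
force: [0.1, 0.8, -1.2]
opening: 0.69
```

>>> servo_tool:
  increments:
    - [0, 0, 0, 0, 0, 0, 0]
    - [0, 0, 0, 0, 0, 0, 0]
    - [0, 0, 0, 0, 0, 0, 0]
    - [0, 0, 0, 0, 0, 0, 0]
    - [0, 0, 0, 0, 0, 0, 0]
    - [0, 0, 0, 0, 0, 0, 0]
    - [0, 0, 0, 0, 0, 0, 0]
    - [0, 0, 0, 0, 0, 0, 0]

```text
time: 4.25
tcp_pos: [0.4446, -0.0751, 0.175]
eef_rot: [-1.571, -0.027, 0.023]
force: [-1.7, 0.6, 9.7]
opening: 0.523
```

```bash
python3 -c "
from h import *
im,c,V=look('w3.png')
goal([.600,.087,.30],-85.4)"
```

```text
t 4.3 shift cm [ 16.07 -12.47  15.7 ] rot deg [-7.000e-02  8.722e+01  1.400e-01] now [ 0.4446 -0.0751  0.175 ] xaz 1.82 open 0.521 F [-2.3  0.1  9.4]
```

View pics/w3.png

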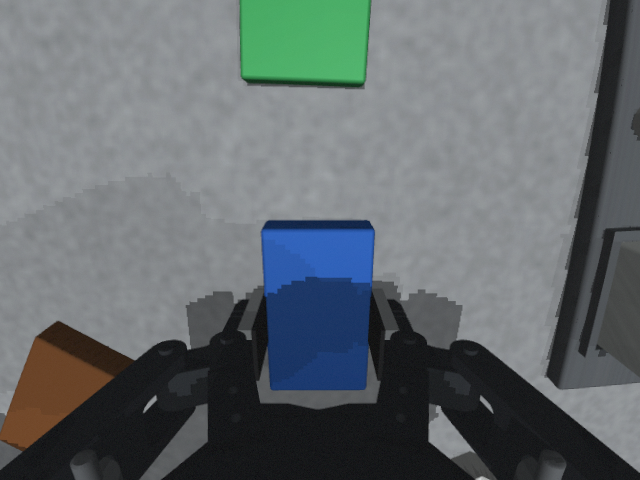

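```bash
python3 - <<'E'
from h import *
im=cv2.imread('pics/w3.png');T=TW();c,V=cam('wrist',T)
for uv in [(319,230),(317,389),(319,221)]:
    P=cast(c,V,uv,.016 if uv[1]!=221 else 0.)[0]; print(P.round(4),(T[:3,:3].T@(P-T[:3,3])).round(4))
E
```

```text
[ 0.4443 -0.035   0.016 ] [0.0005 0.159  0.0402]
[ 0.446  -0.1129  0.016 ] [-0.0003  0.1591 -0.0376]
[ 0.4444 -0.0355  0.    ] [0.0006 0.175  0.0398]
```

>>> servo_tool:
  increments:
    - [0, -3, 0, 0, 0, 0, 0]
    - [0, -6, 0, 0, 0, 0, 0]
    - [0, -9, 0, 0, 0, 0, 0]
    - [0, -12.5, 0, 0, 0, 0, 0]
    - [3, -12.5, 3, 0, 8, 0, 0]
    - [6, -12.5, 6, 0, 16, 0, 0]
    - [9, -12.5, 9, 0, 24, 0, 0]
    - [12, -12.5, 12, 0, 32, 0, 0]

```text
time: 5.1
tcp_pos: [0.5609, 0.0495, 0.2994]
eef_rot: [-1.53, 0.417, -0.419]
force: [0.3, -1.8, -1.0]
opening: 0.521
```

```bash
python3 -c "
from h import *
goal([.600,.087,.30],-85.4)"
```

```text
t 5.1 shift cm [ 1.46 -0.06  5.21] rot deg [-3.000e-02  5.485e+01  4.000e-02] now [0.5609 0.0495 0.2994] xaz -30.55 open 0.521 F [ 0.3 -1.8 -1. ]
```

>>> servo_tool:
  increments:
    - [0.2, 0, 0.7, 0, 8, 0, 0]
    - [0.4, 0, 1.5, 0, 16, 0, 0]
    - [0.6, 0, 2.2, 0, 24, 0, 0]
    - [0.8, 0, 3, 0, 32, 0, 0]
    - [1, 0, 3.8, 0, 40, 0, 0]
    - [1.2, 0, 4.5, 0, 48, 0, 0]
    - [1.4, 0, 5.2, 0, 54.8, 0, 0]
    - [1.4, 0, 5.2, 0, 54.8, 0, 0]

```text
time: 5.9
tcp_pos: [0.5986, 0.0876, 0.2992]
eef_rot: [-1.248, 1.144, -1.144]
force: [-0.8, -0.4, -1.3]
opening: 0.52
```

```bash
python3 -c "
from h import *
im,c,V=look('w4.png')
rect(im,c,V,'brass',roi=(0,0,640,300))
goal([.600,.087,.30],-85.4)"
```

```text
brass px [314. 194.] ctr mm 630.4 93.1 LxW 60.0 33.9 long az -84.92
t 5.95 shift cm [ 0.02 -0.1   0.18] rot deg [-0.02  0.62 -0.01] now [0.5982 0.087  0.299 ] xaz -84.78 open 0.521 F [-0.2 -0.7 -1.6]
```

View pics/w4.png

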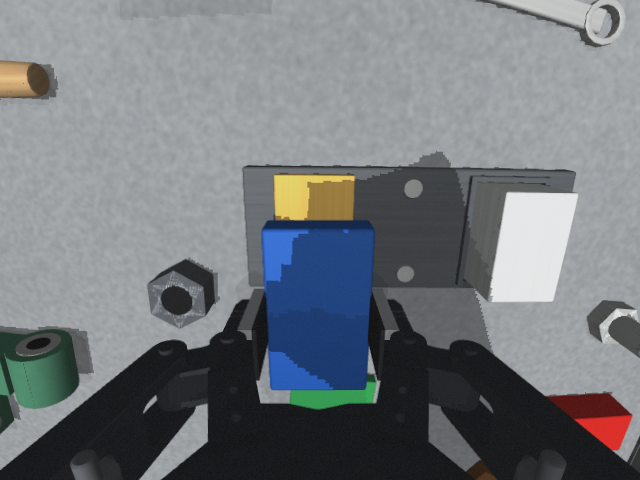

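```bash
python3 - <<'E'
from h import *
im=cv2.imread('pics/w4.png');T=TW();c,V=cam('wrist',T)
cv2.imwrite('pics/w4c.png',cv2.resize(im[150:310,230:600],None,fx=2.1,fy=2.1,interpolation=cv2.INTER_CUBIC))
m=mask(im,'brass',(0,0,640,222)); 
cs,_=cv2.findContours(m,cv2.RETR_EXTERNAL,cv2.CHAIN_APPROX_NONE); k=max(cs,key=cv2.contourArea)[:,0,:]; print(k.min(0),k.max(0))
P=cast(c,V,k,.02)[:,:2]*1000
th=np.radians(4.7); ex=np.array([np.cos(th),np.sin(th)]); ey=np.array([-ex[1],ex[0]])
print('pad far x',(P@ex).max(),'y',(P@ey).min(),(P@ey).max(), )
X=(P@ex).max()-45; Y=((P@ey).min()+(P@ey).max())/2
print('pad ctr',X*ex+Y*ey)
# far plate edge direction
h=[cast(c,V,u,.012)[0] for u in [(247,167),(574,172)]]; d=h[1]-h[0]; print(h,np.degrees(np.arctan2(d[1],d[0])),np.linalg.norm(d))
E
```

```text
[274 174] [354 219]
pad far x 652.5159205974585 y 10.530397123060194 70.37730179246209
pad ctr [602.15835146  90.09676731]
[array([0.6464768 , 0.14438475, 0.012     ]), array([ 0.66746991, -0.10693211,  0.012     ])] -85.22502924536903 0.2521921404480009
```

View pics/w4c.png

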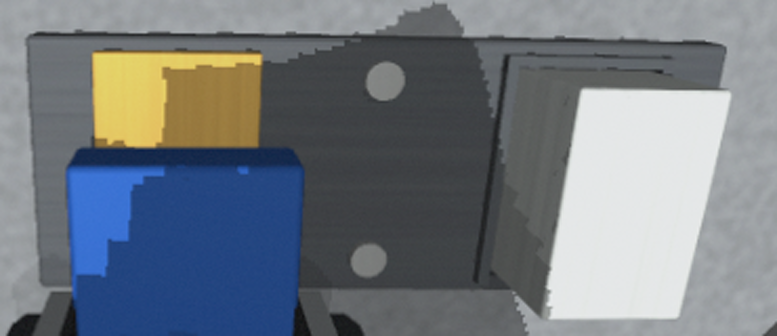

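```bash
python3 - <<'E'
from h import *
im=cv2.imread('pics/w4.png');c,V=cam('wrist',TW())
for z in (.04,.048,.056): rect(im,c,V,'white',z,roi=(490,180,580,305))
goal([.6005,.090,.196],-85.2)
E
```

```text
white px [532. 246.] ctr mm 609.5 -70.3 LxW 85.4 53.5 long az 5.01
white px [532. 246.] ctr mm 611.8 -64.6 LxW 82.4 51.6 long az 5.01
white px [532. 246.] ctr mm 614.1 -58.8 LxW 79.4 49.7 long az 5.01
t 5.95 shift cm [-0.27 10.3   0.25] rot deg [-0.02  0.42 -0.01] now [0.5982 0.087  0.299 ] xaz -84.78 open 0.521 F [-0.2 -0.7 -1.6]
```

>>> servo_tool:
  increments:
    - [-0.3, 2, 0.2, 0, 0.4, 0, 0]
    - [-0.3, 4, 0.2, 0, 0.4, 0, 0]
    - [-0.3, 6, 0.2, 0, 0.4, 0, 0]
    - [-0.3, 8, 0.2, 0, 0.4, 0, 0]
    - [-0.3, 9.3, 0.2, 0, 0.4, 0, 0]
    - [-0.3, 10, 0.2, 0, 0.4, 0, 0]
    - [-0.3, 10.3, 0.2, 0, 0.4, 0, 0]
    - [-0.3, 10.3, 0.2, 0, 0.4, 0, 0]

```text
time: 6.75
tcp_pos: [0.6003, 0.0898, 0.196]
eef_rot: [-1.246, 1.149, -1.149]
force: [-0.3, 0.8, -1.3]
opening: 0.515
```

```bash
python3 - <<'E'
from h import *
goal([.6005,.090,.1955],-85.2)
E
```

```text
t 6.75 shift cm [-0.02  0.05  0.02] rot deg [-0.03 -0.14 -0.  ] now [0.6003 0.0898 0.196 ] xaz -85.34 open 0.515 F [-0.3  0.8 -1.3]
```

>>> servo_tool:
  increments:
    - [0, 0.1, 0, 0, 0, 0, 0]
    - [0, 0.1, 0, 0, 0, 0, 0]
    - [0, 0.1, 0, 0, 0, 0, 0.8]
    - [0, 0.1, 0, 0, 0, 0, 0.8]
    - [0, 0.1, 0, 0, 0, 0, 0.8]
    - [0, 0.1, 0, 0, 0, 0, 0.8]
    - [0, 0.1, 0, 0, 0, 0, 0.8]
    - [0, -2, 0, 0, 0, 0, 0.8]

```text
time: 7.55
tcp_pos: [0.5988, 0.0896, 0.2135]
eef_rot: [-1.251, 1.153, -1.147]
force: [0.1, 0.3, -0.4]
opening: 0.801
```

>>> servo_tool:
  increments:
    - [0, -3, 0, 0, 0, 0, 1]
    - [0, -6, 0, 0, 0, 0, 1]
    - [0, -8, 0, 0, 0, 0, 1]
    - [0, -10, 0, 0, 0, 0, 1]
    - [0, -10, -2, 0, 0, 0, 1]
    - [0, -10, -2, 0, 0, 0, 1]
    - [0, -10, -2, 0, 0, 0, 1]
    - [0, -10, -2, 0, 0, 0, 1]

```text
time: 8.35
tcp_pos: [0.5806, 0.0882, 0.3154]
eef_rot: [-1.246, 1.15, -1.149]
force: [0.6, -0.3, 0.2]
opening: 1.003
```

```bash
python3 - <<'E'
from h import *
im,c,V=look('w5.png')
rect(im,c,V,'blue',.036,roi=(200,80,500,330))
rect(im,c,V,'brass',.02,roi=(200,80,500,330))
rect(im,c,V,'green')
goal([.4365,.0595,.30],0)
E
```

```text
blue px [318. 207.] ctr mm 602.2 89.5 LxW 78.7 44.6 long az 4.69
brass px [335. 181.] ctr mm 602.3 90.7 LxW 89.6 60.0 long az 4.67
green px [334. 367.] ctr mm 441.4 59.9 LxW 78.0 51.2 long az 89.71
t 8.4 shift cm [  1.7    1.53 -14.6 ] rot deg [ 1.000e-02 -8.537e+01 -1.000e-02] now [0.5806 0.0882 0.3153] xaz -85.37 open 1.001 F [ 0.2  0.7 -0.3]
```

View pics/w5.png

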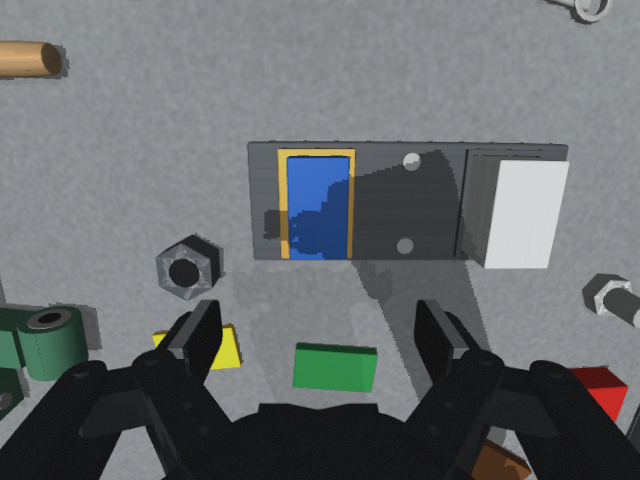

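>>> servo_tool:
  increments:
    - [0.2, 0, -2, 0, -8, 0, 1]
    - [0.4, 0, -4, 0, -16, 0, 1]
    - [0.6, 0, -6, 0, -24, 0, 1]
    - [0.8, 0.5, -8, 0, -32, 0, 1]
    - [1, 0.5, -10, 0, -40, 0, 1]
    - [1.2, 1, -12, 0, -48, 0, 1]
    - [1.5, 1, -13.5, 0, -56, 0, 1]
    - [1.7, 1.5, -14.6, 0, -64, 0, 1]

```text
time: 9.2
tcp_pos: [0.4357, 0.0593, 0.3007]
eef_rot: [-1.551, 0.288, -0.288]
force: [-0.6, 0.0, 0.8]
opening: 0.999
```

```bash
python3 - <<'E'
from h import *
goal([.4365,.0595,.30],0)
E
```

```text
t 9.2 shift cm [0.07 0.07 0.05] rot deg [-0.000e+00 -2.104e+01  2.000e-02] now [0.4357 0.0593 0.3007] xaz -21.04 open 0.999 F [-0.6  0.   0.8]
```

>>> servo_tool:
  increments:
    - [0, 0, 0, 0, -7, 0, 1]
    - [0, 0, 0, 0, -14, 0, 1]
    - [0, 0, 0, 0, -21, 0, 1]
    - [0, 0, 0, 0, -21, 0, 1]
    - [0, 0, 0, 0, -21, 0, 1]
    - [0, 0, 0, 0, -21, 0, 1]
    - [0, 0, 0, 0, -21, 0, 1]
    - [0, 0, 0, 0, -21, 0, 1]

```text
time: 10.0
tcp_pos: [0.4361, 0.0595, 0.3006]
eef_rot: [-1.571, 0.006, -0.006]
force: [-0.2, 0.4, 0.1]
opening: 0.999
```

```bash
python3 - <<'E'
from h import *
im,c,V=look('w6.png')
x=rect(im,c,V,'green',roi=(200,80,500,390))
goal([x[0]/1000,x[1]/1000,.173],x[4]+90 if x[4]<0 else x[4]-90)
E
```

```text
green px [319. 229.] ctr mm 436.9 60.8 LxW 78.3 44.6 long az 89.62
t 10.05 shift cm [ 0.08 12.77  0.13] rot deg [ 0.   -0.02  0.  ] now [0.436  0.0595 0.3007] xaz -0.39 open 0.999 F [-0.1 -1.  -0. ]
```

View pics/w6.png

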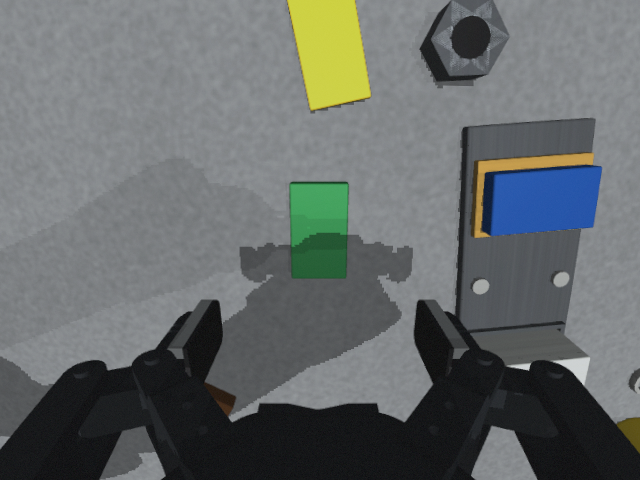

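>>> servo_tool:
  increments:
    - [0.1, 3, 0.1, 0, 0, 0, 1]
    - [0.1, 6, 0.1, 0, 0, 0, 1]
    - [0.1, 9, 0.1, 0, 0, 0, 1]
    - [0.1, 11.5, 0.1, 0, 0, 0, 1]
    - [0.1, 12.8, 0.1, 0, 0, 0, 1]
    - [0.1, 12.8, 0.1, 0, 0, 0, 1]
    - [0.1, 12.8, 0.1, 0, 0, 0, 0]
    - [0.1, 12.8, 0.1, 0, 0, 0, 0]

```text
time: 10.85
tcp_pos: [0.4376, 0.0606, 0.1737]
eef_rot: [-1.57, 0.003, -0.007]
force: [-0.4, -0.0, 0.2]
opening: 0.692
```

>>> servo_tool:
  increments:
    - [0, 0, 0, 0, 0, 0, 0]
    - [0, 0, 0, 0, 0, 0, 0]
    - [0, 0, 0, 0, 0, 0, 0]
    - [0, 0, 0, 0, 0, 0, 0]
    - [0, 0, 0, 0, 0, 0, 0]
    - [0, 0, 0, 0, 0, 0, 0]
    - [0, 0, 0, 0, 0, 0, 0]
    - [0, 0, 0, 0, 0, 0, 0]

```text
time: 11.65
tcp_pos: [0.4375, 0.0605, 0.174]
eef_rot: [-1.571, 0.003, -0.007]
force: [-1.7, -0.7, 9.9]
opening: 0.518
```

```bash
python3 - <<'E'
from h import *
im,c,V=look('w7.png')
x=rect(im,c,V,'green',roi=(200,80,500,480)); T=TW()
print((T[:3,:3].T@(np.array([x[0]/1000,x[1]/1000,.012])-T[:3,3])).round(4))
goal([.602,.0897,.30],-85.3)
E
```

```text
green px [318. 304.] ctr mm 437.9 61.7 LxW 80.6 45.3 long az 89.62
[0.     0.162  0.0012]
t 11.7 shift cm [ 16.46 -12.56   3.02] rot deg [-0.09 84.92  0.11] now [0.4375 0.0605 0.174 ] xaz -0.38 open 0.52 F [-2.4 -0.8 10.4]
```

View pics/w7.png

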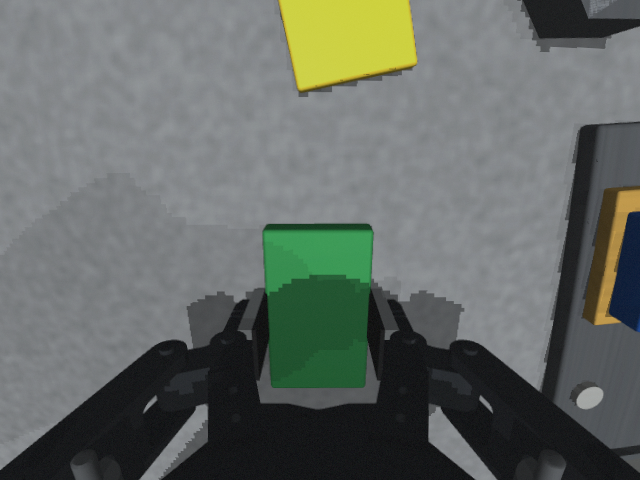

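>>> servo_tool:
  increments:
    - [0, -3, 0, 0, 0, 0, 0]
    - [0, -6, 0, 0, 0, 0, 0]
    - [0, -9, 0, 0, 0, 0, 0]
    - [2, -12.6, 0.5, 0, 5, 0, 0]
    - [4.5, -12.6, 0.8, 0, 13, 0, 0]
    - [7.5, -12.6, 1.2, 0, 21, 0, 0]
    - [10.5, -12.6, 1.7, 0, 29, 0, 0]
    - [13.5, -12.6, 2.2, 0, 37, 0, 0]

```text
time: 12.5
tcp_pos: [0.5731, 0.0814, 0.2995]
eef_rot: [-1.508, 0.515, -0.516]
force: [0.3, 0.3, -0.8]
opening: 0.518
```

```bash
python3 - <<'E'
from h import *
goal([.6017,.0897,.30],-85.3)
E
```

```text
t 12.5 shift cm [ 1.75 -0.05  2.41] rot deg [-5.000e-02  4.757e+01  3.000e-02] now [0.5731 0.0814 0.2995] xaz -37.73 open 0.518 F [ 0.3  0.3 -0.8]
```

>>> servo_tool:
  increments:
    - [0.3, 0, 0.4, 0, 8, 0, 0]
    - [0.6, 0, 0.8, 0, 16, 0, 0]
    - [0.9, 0, 1.2, 0, 24, 0, 0]
    - [1.2, 0, 1.6, 0, 32, 0, 0]
    - [1.5, 0, 2, 0, 40, 0, 0]
    - [1.8, 0, 2.4, 0, 47.6, 0, 0]
    - [1.8, 0, 2.4, 0, 47.6, 0, 0]
    - [1.8, 0, 2.4, 0, 47.6, 0, 0]

```text
time: 13.3
tcp_pos: [0.6007, 0.0897, 0.299]
eef_rot: [-1.251, 1.141, -1.142]
force: [-0.1, -0.2, -1.2]
opening: 0.516
```

```bash
python3 - <<'E'
from h import *
goal([.6017,.0897,.211],-85.3)
E
```

```text
t 13.3 shift cm [0.01 8.8  0.09] rot deg [-0.01  0.54  0.  ] now [0.6007 0.0897 0.299 ] xaz -84.76 open 0.516 F [-0.1 -0.2 -1.2]
```

>>> servo_tool:
  increments:
    - [0, 2, 0.1, 0, 0.4, 0, 0]
    - [0, 4, 0.1, 0, 0.4, 0, 0]
    - [0, 6, 0.1, 0, 0.4, 0, 0]
    - [0, 7.5, 0.1, 0, 0.4, 0, 0]
    - [0, 8.3, 0.1, 0, 0.4, 0, 0]
    - [0, 8.8, 0.1, 0, 0.4, 0, 0]
    - [0, 8.8, 0.1, 0, 0.4, 0, 0]
    - [0, 8.8, 0.1, 0, 0.4, 0, 0]

```text
time: 14.1
tcp_pos: [0.6024, 0.0899, 0.2113]
eef_rot: [-1.245, 1.148, -1.15]
force: [-0.1, 0.0, -0.8]
opening: 0.516
```

```bash
python3 - <<'E'
from h import *
goal([.6017,.0897,.210],-85.3)
E
```

```text
t 14.1 shift cm [ 0.02  0.13 -0.07] rot deg [-0.07 -0.05 -0.01] now [0.6024 0.0899 0.2113] xaz -85.35 open 0.516 F [-0.1  0.  -0.8]
```

>>> servo_tool:
  increments:
    - [0, 0.1, -0.1, 0, 0, 0, 0]
    - [0, 0.15, -0.1, 0, 0, 0, 0]
    - [0, 0.15, -0.1, 0, 0, 0, 0.8]
    - [0, 0.15, -0.1, 0, 0, 0, 0.8]
    - [0, 0.15, -0.1, 0, 0, 0, 0.8]
    - [0, 0.15, -0.1, 0, 0, 0, 0.8]
    - [0, 0.15, -0.1, 0, 0, 0, 0.8]
    - [0, -2, -0.1, 0, 0, 0, 0.8]

```text
time: 14.9
tcp_pos: [0.5997, 0.0895, 0.2283]
eef_rot: [-1.251, 1.153, -1.147]
force: [0.0, 0.0, 0.3]
opening: 0.803
```

>>> servo_tool:
  increments:
    - [0, -3, 0, 0, 0, 0, 1]
    - [0, -6, 0, 0, 0, 0, 1]
    - [0, -8, 0, 0, 0, 0, 1]
    - [0, -9, -2, 0, 0, 0, 1]
    - [0, -9, -2, 0, 0, 0, 1]
    - [0, -9, -2, 0, 0, 0, 1]
    - [0, -9, -2, 0, 0, 0, 1]
    - [0, -9, -2, 0, 0, 0, 1]

```text
time: 15.7
tcp_pos: [0.5814, 0.0881, 0.3198]
eef_rot: [-1.247, 1.15, -1.149]
force: [-0.5, 0.0, -0.0]
opening: 1.002
```

```bash
python3 - <<'E'
from h import *
im,c,V=look('w8.png')
rect(im,c,V,'green',.048,roi=(200,80,500,330))
rect(im,c,V,'brass',.02,roi=(200,80,500,330))
goal([.447,.188,.30],12)
E
```

```text
green px [317. 210.] ctr mm 602.1 89.4 LxW 78.2 44.2 long az 4.69
brass px [282. 216.] ctr mm 590.6 117.3 LxW 69.3 5.4 long az 5.08
t 15.75 shift cm [-11.04   2.   -12.58] rot deg [ 4.000e-02 -9.736e+01 -5.000e-02] now [0.5813 0.0882 0.3199] xaz -85.36 open 1.002 F [-0.2 -0.6 -1.2]
```

View pics/w8.png

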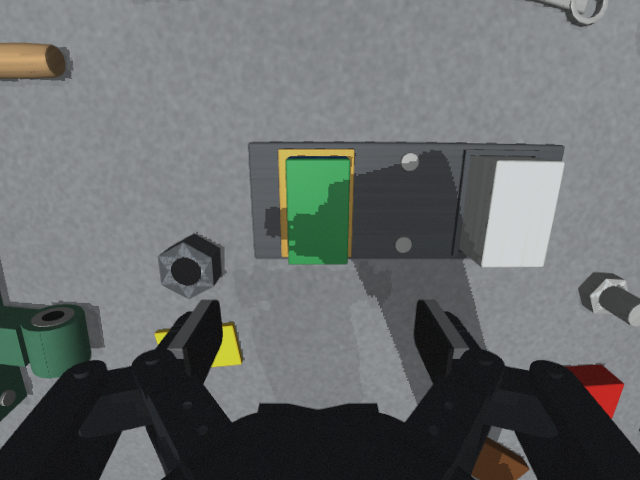

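>>> servo_tool:
  increments:
    - [-1.4, 0.2, -1.6, 0, -8, 0, 1]
    - [-2.8, 0.4, -3.2, 0, -16, 0, 1]
    - [-4.2, 0.6, -4.8, 0, -24, 0, 1]
    - [-5.6, 0.8, -6.4, 0, -32, 0, 1]
    - [-7, 1, -8, 0, -40, 0, 1]
    - [-8.4, 1.2, -9.6, 0, -48, 0, 1]
    - [-9.8, 1.5, -11.2, 0, -56, 0, 1]
    - [-11, 2, -12.6, 0, -64, 0, 1]

```text
time: 16.55
tcp_pos: [0.446, 0.1884, 0.3005]
eef_rot: [-1.551, 0.288, -0.288]
force: [0.4, -0.7, -0.1]
opening: 1.001
```

```bash
python3 - <<'E'
from h import *
goal([.447,.19,.30],12)
E
```

```text
t 16.55 shift cm [0.03 0.05 0.19] rot deg [-2.000e-02 -3.301e+01  0.000e+00] now [0.446  0.1884 0.3005] xaz -21.01 open 1.001 F [ 0.4 -0.7 -0.1]
```

>>> servo_tool:
  increments:
    - [0, 0, 0, 0, -8, 0, 1]
    - [0, 0, 0, 0, -16, 0, 1]
    - [0, 0, 0, 0, -24, 0, 1]
    - [0, 0, 0, 0, -33, 0, 1]
    - [0, 0, 0, 0, -33, 0, 1]
    - [0, 0, 0, 0, -33, 0, 1]
    - [0, 0, 0, 0, -33, 0, 1]
    - [0, 0, 0, 0, -33, 0, 1]

```text
time: 17.35
tcp_pos: [0.4466, 0.1876, 0.3006]
eef_rot: [-1.565, -0.158, 0.158]
force: [-0.1, -0.9, 0.4]
opening: 0.999
```

```bash
python3 - <<'E'
from h import *
im,c,V=look('w9.png')
x=rect(im,c,V,'yellow',roi=(200,80,500,390))
goal([x[0]/1000,x[1]/1000,.1715],x[4]+90 if x[4]<0 else x[4]-90)
E
```

```text
yellow px [318. 218.] ctr mm 445.2 197.2 LxW 78.7 45.4 long az -78.29
t 17.4 shift cm [ 0.05 12.92  0.97] rot deg [ 0.01 -0.14  0.  ] now [0.4466 0.1877 0.3007] xaz 11.57 open 1.003 F [-0.3  0.1 -0.3]
```

View pics/w9.png

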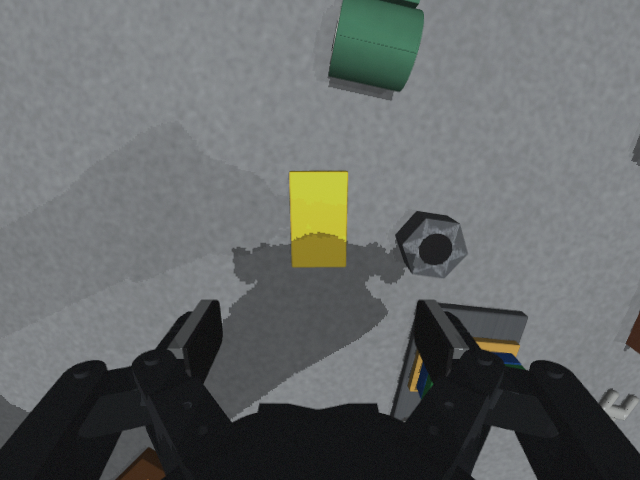

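```bash
python3 - <<'E'
from h import *
im=cv2.imread('pics/w7.png'); cv2.imwrite('pics/f2.png',cv2.resize(im[270:400,220:420],None,fx=4,fy=4,interpolation=cv2.INTER_CUBIC))
c=get_calibration('wrist'); V=np.linalg.inv(c['mount'])
for y in (.160,.165,.167,.169,.171,.173): print(y,((proj(c,V,[[-.023,y,.011],[.023,y,.011]])-[220,270])*4).round(0).tolist())
E
```

```text
0.16 [[175.0, 101.0], [607.0, 101.0]]
0.165 [[182.0, 80.0], [600.0, 80.0]]
0.167 [[185.0, 72.0], [597.0, 72.0]]
0.169 [[187.0, 64.0], [595.0, 65.0]]
0.171 [[190.0, 57.0], [592.0, 57.0]]
0.173 [[192.0, 49.0], [590.0, 50.0]]
```

View pics/f2.png

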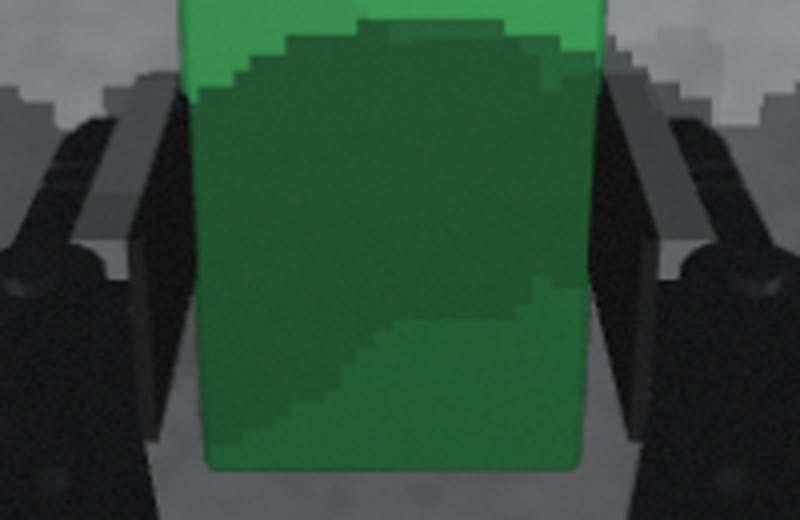

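>>> servo_tool:
  increments:
    - [0, 2, 0.9, 0, 0, 0, 0.72]
    - [0, 4, 0.9, 0, 0, 0, 0.72]
    - [0, 6, 0.9, 0, 0, 0, 0.72]
    - [0, 8, 0.9, 0, 0, 0, 0.72]
    - [0, 10, 0.9, 0, 0, 0, 0.72]
    - [0, 12, 0.9, 0, 0, 0, 0.72]
    - [0, 13, 0.9, 0, 0, 0, 0.72]
    - [0, 13, 0.9, 0, 0, 0, 0.72]

```text
time: 18.2
tcp_pos: [0.4444, 0.1963, 0.1697]
eef_rot: [-1.566, -0.158, 0.161]
force: [-0.0, -0.4, -0.2]
opening: 0.719
```

>>> servo_tool:
  increments:
    - [0, 0, 0, 0, 0, 0, 0]
    - [0, 0, 0, 0, 0, 0, 0]
    - [0, 0, 0, 0, 0, 0, 0]
    - [0, 0, 0, 0, 0, 0, 0]
    - [0, 0, 0, 0, 0, 0, 0]
    - [0, 0, 0, 0, 0, 0, 0]
    - [0, 0, 0, 0, 0, 0, 0]
    - [0, 0, 0, 0, 0, 0, 0]

```text
time: 19.0
tcp_pos: [0.4452, 0.1967, 0.1717]
eef_rot: [-1.564, -0.161, 0.158]
force: [-1.2, -0.4, 6.7]
opening: 0.518
```

```bash
python3 - <<'E'
from h import *
im,c,V=look('w10.png')
x=rect(im,c,V,'yellow',roi=(200,80,500,480)); T=TW()
print((T[:3,:3].T@(np.array([x[0]/1000,x[1]/1000,.008])-T[:3,3])).round(4))
goal([.602,.0897,.30],-85.3)
E
```

```text
yellow px [318. 302.] ctr mm 445.3 197.9 LxW 79.9 45.4 long az -78.36
[1.000e-04 1.637e-01 1.100e-03]
t 19.05 shift cm [ 13.22 -12.81 -13.64] rot deg [-1.000e-01  9.692e+01  6.000e-02] now [0.4452 0.1967 0.1717] xaz 11.62 open 0.516 F [-1.  -0.3  7.2]
```

View pics/w10.png

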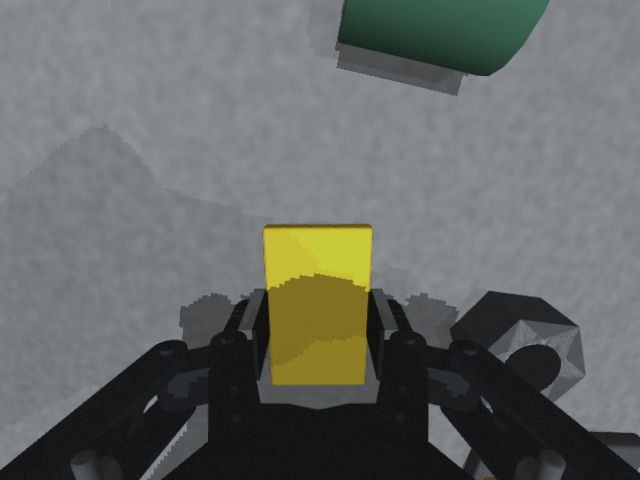

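>>> servo_tool:
  increments:
    - [0, -3, 0, 0, 0, 0, 0]
    - [0, -6, 0, 0, 0, 0, 0]
    - [0, -9, 0, 0, 0, 0, 0]
    - [1.5, -12.8, -2, 0, 8, 0, 0]
    - [3, -12.8, -4, 0, 16, 0, 0]
    - [5, -12.8, -6, 0, 24, 0, 0]
    - [7.5, -12.8, -8, 0, 32, 0, 0]
    - [10, -12.8, -10, 0, 40, 0, 0]

```text
time: 19.85
tcp_pos: [0.5637, 0.1176, 0.2992]
eef_rot: [-1.535, 0.392, -0.393]
force: [0.5, 0.0, -0.3]
opening: 0.521
```

```bash
python3 - <<'E'
from h import *
goal([.6015,.0897,.30],-85.3)
E
```

```text
t 19.85 shift cm [ 4.66 -0.08 -0.63] rot deg [-3.000e-02  5.659e+01  3.000e-02] now [0.5637 0.1176 0.2992] xaz -28.71 open 0.521 F [ 0.5  0.  -0.3]
```

>>> servo_tool:
  increments:
    - [0.7, 0, -0.1, 0, 8, 0, 0]
    - [1.4, 0, -0.2, 0, 16, 0, 0]
    - [2.1, 0, -0.3, 0, 24, 0, 0]
    - [2.8, 0, -0.4, 0, 32, 0, 0]
    - [3.5, 0, -0.5, 0, 40, 0, 0]
    - [4.2, 0, -0.6, 0, 48, 0, 0]
    - [4.6, 0, -0.6, 0, 56.5, 0, 0]
    - [4.6, 0, -0.6, 0, 56.5, 0, 0]

```text
time: 20.65
tcp_pos: [0.6008, 0.0911, 0.2988]
eef_rot: [-1.249, 1.144, -1.145]
force: [-0.2, -0.5, -1.4]
opening: 0.515
```

>>> servo_tool:
  increments:
    - [0, 0, 0, 0, 0, 0, 0]
    - [0, 0, 0, 0, 0, 0, 0]
    - [0, 0, 0, 0, 0, 0, 0]
    - [0, 0, 0, 0, 0, 0, 0]
    - [0, 0, 0, 0, 0, 0, 0]
    - [0, 0, 0, 0, 0, 0, 0]
    - [0, 0, 0, 0, 0, 0, 0]
    - [0, 0, 0, 0, 0, 0, 0]

```text
time: 21.45
tcp_pos: [0.6005, 0.0915, 0.2986]
eef_rot: [-1.25, 1.143, -1.143]
force: [0.2, -0.5, 0.5]
opening: 0.517
```

```bash
python3 - <<'E'
from h import *
goal([.6015,.0897,.2205],-85.3)
E
```

```text
t 21.45 shift cm [0.19 7.81 0.08] rot deg [0.   0.44 0.  ] now [0.6005 0.0915 0.2986] xaz -84.86 open 0.517 F [ 0.2 -0.5  0.5]
```

>>> servo_tool:
  increments:
    - [0.2, 2, 0.1, 0, 0.4, 0, 0]
    - [0.2, 4, 0.1, 0, 0.4, 0, 0]
    - [0.2, 6, 0.1, 0, 0.4, 0, 0]
    - [0.2, 7, 0.1, 0, 0.4, 0, 0]
    - [0.2, 7.5, 0.1, 0, 0.4, 0, 0]
    - [0.2, 7.8, 0.1, 0, 0.4, 0, 0]
    - [0.2, 7.8, 0.1, 0, 0.4, 0, 0]
    - [0.2, 7.8, 0.1, 0, 0.4, 0, 0]

```text
time: 22.25
tcp_pos: [0.6021, 0.0897, 0.2214]
eef_rot: [-1.246, 1.147, -1.149]
force: [1.1, -0.8, -0.1]
opening: 0.516
```

```bash
python3 - <<'E'
from h import *
goal([.6015,.0897,.2195],-85.3)
E
```

```text
t 22.25 shift cm [-0.01  0.19 -0.06] rot deg [-0.08  0.03 -0.01] now [0.6021 0.0897 0.2214] xaz -85.27 open 0.516 F [ 1.1 -0.8 -0.1]
```

>>> servo_tool:
  increments:
    - [0, 0.1, -0.1, 0, 0, 0, 0]
    - [0, 0.2, -0.1, 0, 0, 0, 0]
    - [0, 0.2, -0.1, 0, 0, 0, 0.8]
    - [0, 0.2, -0.1, 0, 0, 0, 0.8]
    - [0, 0.2, -0.1, 0, 0, 0, 0.8]
    - [0, 0.2, -0.1, 0, 0, 0, 0.8]
    - [0, 0.2, -0.1, 0, 0, 0, 0.8]
    - [0, -2, -0.1, 0, 0, 0, 0.8]

```text
time: 23.05
tcp_pos: [0.5994, 0.0893, 0.2383]
eef_rot: [-1.252, 1.151, -1.146]
force: [0.1, -0.7, 0.3]
opening: 0.8
```

>>> servo_tool:
  increments:
    - [0, -3, 0, 0, 0, 0, 1]
    - [0, -6, 0, 0, 0, 0, 1]
    - [0, -8, 0, 0, 0, 0, 1]
    - [0, -8.5, -2, 0, 0, 0, 1]
    - [0, -8.5, -4, 0, 0, 0, 1]
    - [0, -8.5, -4, 0, 0, 0, 1]
    - [0, -8.5, -4, 0, 0, 0, 1]
    - [0, -8.5, -4, 0, 0, 0, 1]

```text
time: 23.85
tcp_pos: [0.5616, 0.0863, 0.3257]
eef_rot: [-1.247, 1.148, -1.148]
force: [0.2, 0.4, -0.3]
opening: 1.002
```

```bash
python3 - <<'E'
from h import *
im,c,V=look('w11.png')
rect(im,c,V,'yellow',.056,roi=(200,80,500,300))
rect(im,c,V,'white',.056,roi=(430,120,580,290))
for n in ('scene','side'): cv2.imwrite(f'pics/{n}1.png',get_image(n))
a=cv2.imread('pics/scene1.png'); b=cv2.imread('pics/side1.png')
cv2.imwrite('pics/d.png',np.hstack([cv2.resize(a[140:320,240:500],None,fx=1.5,fy=1.5),cv2.resize(b[150:330,220:480],None,fx=1.5,fy=1.5)]))
E
```

```text
yellow px [318. 176.] ctr mm 603.5 91.1 LxW 83.0 49.1 long az 4.67
white px [521. 185.] ctr mm 614.5 -58.0 LxW 77.2 48.3 long az 4.71
```

View pics/w11.png

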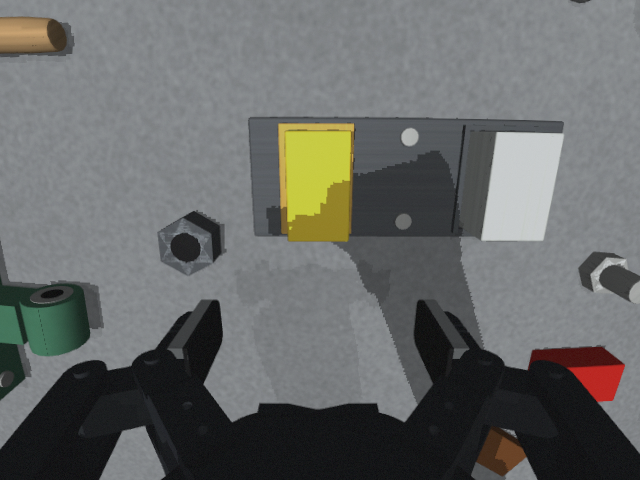

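View pics/d.png

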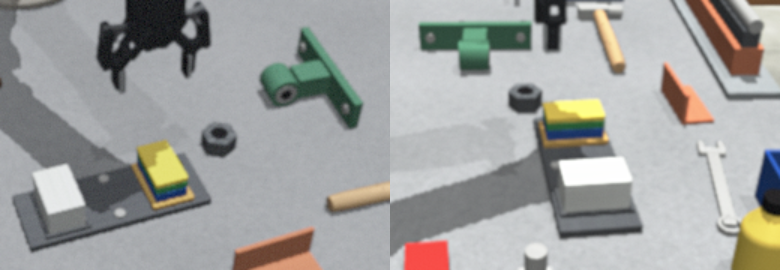

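```bash
cat >> h.py <<'E'
import json
def log():
    s=sense(); open('log.jsonl','a').write(json.dumps([list(map(float,s['qpos'])),list(map(float,s['tcp_pos'])),list(map(float,s['eef_rot']))])+'\n'); print('q',s['qpos'].round(3))
E
python3 - <<'E'
from h import *
s0=[[ 1.14089519,  0.47778743,  0.0223755 ,  1.55643184, -0.0114878 ,1.10929433, -0.08309879],[ 0.21338983, -0.64009902,  0.40374291],[-1.34348472,  0.97010388, -0.96754926]]
open('log.jsonl','w').write(json.dumps(s0)+'\n'); log()
goal([.45,.30,.40],0)
E
```

```text
q [-0.131  0.398 -0.165  1.882  0.084  0.868 -1.826]
t 24.0 shift cm [-22.22  -7.45  -9.34] rot deg [ -0.   -85.27  -0.  ] now [0.5614 0.0863 0.3255] xaz -85.27 open 1.001 F [ 0.2  0.2 -0.8]
```

>>> servo_tool:
  increments:
    - [-2.8, -0.9, -1.2, 0, -8, 0, 1]
    - [-5.6, -1.8, -2.4, 0, -16, 0, 1]
    - [-8.4, -2.7, -3.6, 0, -24, 0, 1]
    - [-11.2, -3.6, -4.8, 0, -32, 0, 1]
    - [-14, -4.5, -6, 0, -40, 0, 1]
    - [-17, -5.4, -7.2, 0, -48, 0, 1]
    - [-20, -6.5, -8.4, 0, -56, 0, 1]
    - [-22, -7.5, -9.3, 0, -64, 0, 1]

```text
time: 24.8
tcp_pos: [0.449, 0.3001, 0.4012]
eef_rot: [-1.551, 0.285, -0.285]
force: [-0.6, -0.2, -1.2]
opening: 1.0
```

```bash
python3 - <<'E'
from h import *
log()
goal([.45,.30,.40],0)
E
```

```text
q [-0.295  0.301 -0.494  1.856  0.164  1.024 -1.219]
t 24.8 shift cm [0.1  0.12 0.03] rot deg [-7.000e-02 -2.081e+01 -2.000e-02] now [0.449  0.3001 0.4012] xaz -20.81 open 1.0 F [-0.6 -0.2 -1.2]
```

>>> servo_tool:
  increments:
    - [0, 0, 0, 0, -7, 0, 1]
    - [0, 0, 0, 0, -14, 0, 1]
    - [0, 0, 0, 0, -21, 0, 1]
    - [0, 0, 0, 0, -21, 0, 1]
    - [0, 0, 0, 0, -21, 0, 1]
    - [0, 0, 0, 0, -21, 0, 1]
    - [0, 0, 0, 0, -21, 0, 1]
    - [0, 0, 0, 0, -21, 0, 1]

```text
time: 25.6
tcp_pos: [0.45, 0.2978, 0.4007]
eef_rot: [-1.571, 0.004, -0.004]
force: [0.4, 0.0, 0.1]
opening: 0.996
```

```bash
python3 - <<'E'
from h import *
log()
im,c,V=look('w12.png')
goal([.45,.30,.40],0)
E
```

```text
q [-0.242  0.31  -0.554  1.854  0.189  1.029 -0.878]
t 25.65 shift cm [-0.    0.07  0.22] rot deg [ 0.   -0.3   0.01] now [0.45   0.2978 0.4007] xaz -0.3 open 1.002 F [-0.9 -0.3  0.1]
```

View pics/w12.png

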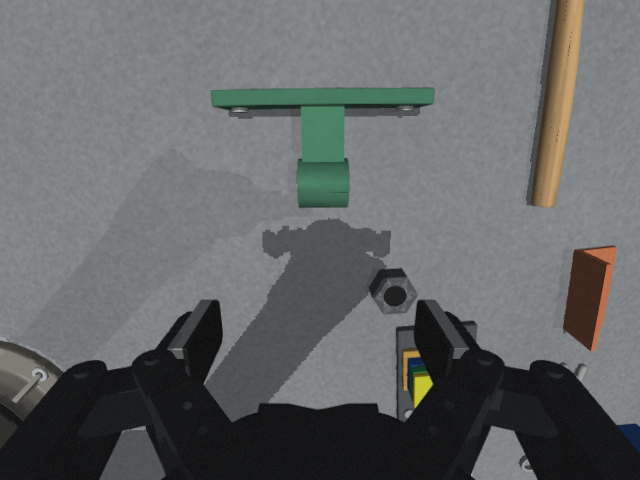

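```bash
python3 - <<'E'
from h import *
im=cv2.imread('pics/w12.png'); cv2.imwrite('pics/p1.png',cv2.resize(im[75:220,200:445],None,fx=3.2,fy=3.2,interpolation=cv2.INTER_CUBIC))
c,V=cam('wrist',TW())
for n,uv,z in [('baseFL',(212,91),.05),('baseFR',(433,88),.05),('NL',(213,105),.05),('NR',(434,102),.05),('brL',(297,185),.04),('brR',(349,183),.04),('brtop',(323,158),.025),('brbot',(323,208),.025),('colL',(301,130),.043),('colR',(344,130),.043)]:
    print(n,(cast(c,V,uv,z)[0]*1000).round(1))
E
```

```text
baseFL [356.9 411.9  50. ]
baseFR [553.  413.6  50. ]
NL [356.8 400.1  50. ]
NR [554.9 401.9  50. ]
brL [430.  326.1  40. ]
brR [481.  327.9  40. ]
brtop [455.8 350.9  25. ]
brbot [455.8 299.7  25. ]
colL [435.  377.8  43. ]
colR [475.  377.6  43. ]
```

View pics/p1.png

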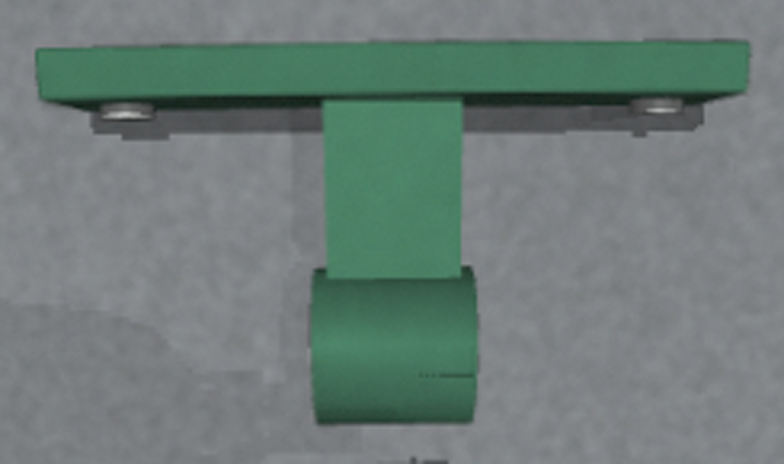

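```bash
cat > fk.py <<'E'
import numpy as np, json, itertools
from scipy.optimize import least_squares
from scipy.spatial.transform import Rotation as R
D=[json.loads(l) for l in open('log.jsonl')]
ax='zyzyzyz'
def fk(q,p,sg):
    # p: per-link small xyz (8x3) , tool rotvec
    o=p[:24].reshape(8,3); P=o[0].copy(); Rm=R.from_rotvec([0,0,p[27]])
    for i in range(7):
        Rm=Rm*R.from_euler(ax[i],sg[i]*q[i]); P=P+Rm.apply(o[i+1])
    return P,Rm*R.from_rotvec(p[24:27])
def fit(sg,p0,reg):
    def res(p):
        r=[]
        for q,t,v in D:
            P,Rm=fk(np.array(q),p,sg); r+=list((P-t)/.001)+list((Rm.inv()*R.from_rotvec(v)).as_rotvec()/.002)
        return np.r_[r,(p-p0)[:24]*reg,p[27]*3]
    return least_squares(res,p0)
if __name__=='__main__':
    best=[]
    for s in itertools.product([1,-1],repeat=4):
        sg=[s[0],1,s[1],1,s[2],1,s[3]]
        for tw in (0,np.pi/2,np.pi,-np.pi/2):
            # tool at zero config: y along +z(world when straight)
            B=R.from_euler('z',tw)*R.from_euler('x',np.pi/2)
            p0=np.zeros(28); o=p0[:24].reshape(8,3); o[0]=[0,0,.33]; o[3]=[0,0,.4]; o[5]=[0,0,.4]; o[7]=[0,0,.1]; p0[24:27]=B.as_rotvec()
            f=fit(sg,p0,20.); best.append((f.cost,sg,f.x))
    best.sort(key=lambda b:b[0])
    for b in best[:4]: print(round(b[0],2),b[1]); print(b[2].round(3))
    np.savez('fk.npz',sg=best[0][1],p=best[0][2])
E
python3 fk.py
```

```text
Still running in the background as job /tmp/bash_jobs.1000/fde22cb7b9c5 (pid 1845). You'll get a notice when it ends.
```

```bash
kill -- -$(cat /tmp/bash_jobs.1000/fde22cb7b9c5/pid); timeout 100 python3 - <<'E'
import json,itertools,numpy as np
from scipy.spatial.transform import Rotation as R
D=[json.loads(l) for l in open('log.jsonl')]
out=[]
for s in itertools.product([1,-1],repeat=7):
  for ax in ('zyzyzyz','zyxyxyx','zyzyxyz'):
    B=[R.from_euler(ax[0],s[0]*q[0])*R.from_euler(ax[1],s[1]*q[1])*R.from_euler(ax[2],s[2]*q[2])*R.from_euler(ax[3],s[3]*q[3])*R.from_euler(ax[4],s[4]*q[4])*R.from_euler(ax[5],s[5]*q[5])*R.from_euler(ax[6],s[6]*q[6]) for q,_,_ in D]
    B=[b.inv()*R.from_rotvec(d[2]) for b,d in zip(B,D)]
    out.append((sum((B[0].inv()*b).magnitude() for b in B[1:]),ax,s,B[0].as_matrix().round(3).tolist()))
out.sort(key=lambda o:o[0])
for o in out[:6]: print(o)
E
```

```text
(1.633058410534974e-08, 'zyzyzyz', (-1, 1, -1, 1, -1, 1, -1), [[-1.0, 0.0, -0.0], [-0.0, -0.0, 1.0], [0.0, 1.0, 0.0]])
(0.010780493416731598, 'zyzyzyz', (-1, -1, -1, -1, -1, -1, -1), [[-1.0, 0.004, 0.0], [-0.0, -0.0, 1.0], [0.004, 1.0, 0.0]])
(0.6306719038456238, 'zyzyxyz', (-1, -1, -1, -1, 1, -1, -1), [[-1.0, 0.002, 0.005], [0.005, -0.016, 1.0], [0.002, 1.0, 0.016]])
(0.637581727776412, 'zyzyxyz', (-1, 1, -1, 1, -1, 1, -1), [[-1.0, 0.001, 0.005], [0.005, 0.015, 1.0], [0.001, 1.0, -0.015]])
(0.6613787221443808, 'zyzyxyz', (-1, -1, -1, -1, -1, -1, -1), [[-1.0, 0.003, -0.015], [-0.015, -0.005, 1.0], [0.003, 1.0, 0.005]])
(0.662758420248875, 'zyzyxyz', (-1, 1, -1, 1, 1, 1, -1), [[-1.0, 0.0, -0.015], [-0.015, 0.005, 1.0], [0.0, 1.0, -0.005]])
```

```bash
cat > fk.py <<'E'
import numpy as np, json
from scipy.optimize import least_squares
from scipy.spatial.transform import Rotation as R
sg=[-1,1,-1,1,-1,1,-1]; ax='zyzyzyz'; B=np.array([[-1,0,0],[0,0,1],[0,1,0.]])
def rots(q):
    M=np.eye(3); o=[M]
    for i in range(7):
        c,s=np.cos(sg[i]*q[i]),np.sin(sg[i]*q[i])
        M=M@(np.array([[c,-s,0],[s,c,0],[0,0,1]]) if ax[i]=='z' else np.array([[c,0,s],[0,1,0],[-s,0,c]])); o.append(M)
    return o
lo=np.array([-2.96,-.34,-1.41,.24,-1.37,.17,-2.96]);hi=np.array([2.96,2.1,1.46,2.44,4.51,1.92,2.96])
E
python3 - <<'E'
from fk import *
D=[json.loads(l) for l in open('log.jsonl')]
def test(cols):
    A=[];b=[]
    for q,t,v in D:
        o=rots(q); A.append(np.stack([o[i][:,k] for i,k in cols],1)); b.append(t)
    A=np.vstack(A);b=np.hstack(b); x,r,rk,sv=np.linalg.lstsq(A,b,rcond=None); print(cols,x.round(4),'res',np.abs(A@x-b).max(),'rk',rk)
test([(0,2),(3,2),(5,2),(7,2)])
test([(0,2),(3,2),(5,2),(7,2),(3,1)])
test([(0,2),(3,2),(5,2),(7,2),(3,1),(5,1)])
test([(0,2),(3,2),(5,2),(7,2),(2,1),(3,0),(5,0)])
test([(0,2),(3,2),(5,2),(7,2),(1,1),(7,0),(7,1)])
E
```

```text
[(0, 2), (3, 2), (5, 2), (7, 2)] [6.6777 0.8133 0.3543 6.8622] res 0.06240524713545004 rk 4
[(0, 2), (3, 2), (5, 2), (7, 2), (3, 1)] [-3.9245  0.5502  0.4582 -4.0449 -0.058 ] res 0.005159973916709859 rk 5
[(0, 2), (3, 2), (5, 2), (7, 2), (3, 1), (5, 1)] [-3.7285  0.5511  0.4581 -3.8484 -0.0621  0.0041] res 0.005085104512518035 rk 6
[(0, 2), (3, 2), (5, 2), (7, 2), (2, 1), (3, 0), (5, 0)] [ 7.4252e+00  5.5290e-01  4.9820e-01  7.2705e+00 -6.4300e-02 -1.4000e-03
  2.5100e-02] res 0.00533796147480009 rk 7
[(0, 2), (3, 2), (5, 2), (7, 2), (1, 1), (7, 0), (7, 1)] [ 7.7806e+00  5.4270e-01  4.8090e-01  7.6463e+00 -5.8500e-02 -8.1000e-03
 -2.9000e-03] res 0.004423176012882335 rk 7
```

>>> servo_tool:
  increments:
    - [0, 0, -1, 8, 0, 0, 1]
    - [0, 0, -2, 16, 0, 0, 1]
    - [0, 0, -3, 24, 0, 0, 1]
    - [0, 0, -4, 32, 0, 0, 1]
    - [0, 0, -5, 40, 0, 0, 1]
    - [0, 0, -6, 40, 0, 0, 1]
    - [0, 0, -6, 40, 0, 0, 1]
    - [0, 0, -6, 40, 0, 0, 1]

```text
time: 26.45
tcp_pos: [0.4497, 0.2384, 0.401]
eef_rot: [-0.875, 0.001, -0.004]
force: [-0.2, -0.6, 1.2]
opening: 1.002
```

```bash
python3 - <<'E'
from h import *
log()
from fk import *
D=[json.loads(l) for l in open('log.jsonl')]
def test(cols):
    A=[];b=[]
    for q,t,v in D:
        o=rots(q); A.append(np.stack([o[i][:,k] for i,k in cols],1)); b.append(t)
    A=np.vstack(A);b=np.hstack(b); x,r,rk,sv=np.linalg.lstsq(A,b,rcond=None); print(cols,x.round(4),'res',np.abs(A@x-b).max(),'rk',rk)
test([(0,2),(3,2),(5,2),(7,2)])
test([(0,2),(3,2),(5,2),(7,2),(3,1)])
test([(0,2),(3,2),(5,2),(7,2),(3,1),(5,1)])
test([(0,2),(3,2),(5,2),(7,2),(2,1),(3,0),(5,0)])
test([(0,2),(3,2),(5,2),(7,2),(1,1),(3,1),(5,1),(3,0),(5,0)])
test([(0,2),(3,2),(5,2),(7,2),(1,1),(3,1),(5,1),(6,0),(6,1)])
E
```

```text
q [ 0.33   0.302 -0.885  2.025 -0.624  0.662 -0.044]
[(0, 2), (3, 2), (5, 2), (7, 2)] [0.0383 0.766  0.3731 0.1729] res 0.06475970355467708 rk 4
[(0, 2), (3, 2), (5, 2), (7, 2), (3, 1)] [ 0.2584  0.5704  0.4482  0.1625 -0.0549] res 0.014568095106381185 rk 5
[(0, 2), (3, 2), (5, 2), (7, 2), (3, 1), (5, 1)] [ 0.2527  0.5807  0.4441  0.1688 -0.0374 -0.0177] res 0.010615023272153024 rk 6
[(0, 2), (3, 2), (5, 2), (7, 2), (2, 1), (3, 0), (5, 0)] [ 0.3045  0.5139  0.4579  0.1834 -0.066   0.0128 -0.038 ] res 0.008957292692414631 rk 7
[(0, 2), (3, 2), (5, 2), (7, 2), (1, 1), (3, 1), (5, 1), (3, 0), (5, 0)] [ 2.871e-01  5.418e-01  4.725e-01  1.536e-01 -3.050e-02 -3.140e-02
 -4.000e-04 -0.000e+00  0.000e+00] res 2.0762983277133884e-09 rk 9
[(0, 2), (3, 2), (5, 2), (7, 2), (1, 1), (3, 1), (5, 1), (6, 0), (6, 1)] [ 2.871e-01  5.418e-01  4.725e-01  1.536e-01 -3.050e-02 -3.140e-02
 -2.000e-04  0.000e+00 -2.000e-04] res 2.0371170306177078e-09 rk 8
```

```bash
cat >> fk.py <<'E'
C=[(0,2),(3,2),(5,2),(7,2),(1,1),(3,1),(5,1)]; X=[.2871,.5418,.4725,.1536,-.0305,-.0314,-.0004]
def fk(q):
    o=rots(q); return sum(x*o[i][:,k] for (i,k),x in zip(C,X)), o[7]@B
def ik(P,Rm,q0,w=.02):
    f=lambda q:np.r_[(lambda p,r:np.r_[(p-P)/.01,R.from_matrix(r.T@Rm).as_rotvec()/.02])(*fk(q)),w*(q-q0)]
    s=least_squares(f,np.clip(q0,lo+1e-3,hi-1e-3),bounds=(lo,hi)); p,r=fk(s.x)
    return s.x,np.linalg.norm(p-P)*1000,np.degrees(np.linalg.norm(R.from_matrix(r.T@Rm).as_rotvec()))
def frame(x,d):
    x=x/np.linalg.norm(x); d=d/np.linalg.norm(d); return np.c_[x,d,np.cross(x,d)]
E
cat > plan.py <<'E'
from fk import *
q=np.array([0.33,0.302,-0.885,2.025,-0.624,0.662,-0.044])
print([a.round(3).tolist() for a in fk(q)])
G0=np.array([.4555,.325,.025]); ff=np.radians(4.75); ex=np.array([np.cos(ff),np.sin(ff),0]); ey=np.array([-ex[1],ex[0],0]); up=np.array([0,0,1.])
mid=(np.array([602.3,90.3])+np.array([614.5,-58.8]))/2000; G1=np.r_[mid,.056+.088]; print('mid',mid)
px=np.array([1,.009,0]); pn=np.array([-.009,1,0])
for b in (40,50,60):
    be=np.radians(b); d=np.cos(be)*-up+np.sin(be)*pn; R0=frame(px,d); q0,e,a=ik(G0-.155*d,R0,q); print('b',b,'init',q0.round(2),round(e,1),round(a,1))
    for sgn in (1,-1):
        ga=np.radians(90-b); d=np.cos(ga)*-up+sgn*np.sin(ga)*ex; R1=frame(sgn*ey,d)
        for seed in [q0,[0,.3,0,2.2,3.14,.5,0],[0,.3,0,2.,0,1.,1.5],[0,.3,0,2.,0,1.5,-1.5],[0,.8,.5,1.5,1.5,.8,0],[0,.8,-.5,1.5,-1.,.8,0]]:
            q1,e,a=ik(G1-.155*d,R1,np.array(seed)); 
            if e<3 and a<2: print('   fin',sgn,q1.round(2),round(e,1),round(a,1),'margin',np.minimum(q1-lo,hi-q1).min().round(2))
E
timeout 200 python3 plan.py
```

```text
[[0.449, 0.238, 0.401], [[1.0, 0.002, 0.002], [-0.003, 0.64, 0.768], [0.0, -0.768, 0.64]]]
mid [0.6084  0.01575]
b 40 init [ 0.23  0.82 -0.79  2.14 -0.76  0.17  0.45] 0.0 0.0
   fin 1 [ 0.94  0.94 -1.41  2.34  2.23  0.94 -0.2 ] 0.0 0.0 margin 0.0
   fin 1 [ 0.26  0.43 -0.48  2.38  2.76  0.55 -1.15] 0.0 0.0 margin 0.06
   fin 1 [ 0.94  0.95 -1.41  2.34  2.23  0.94 -0.2 ] 0.0 0.0 margin 0.0
   fin 1 [ 0.5   0.5  -0.76  2.36  2.59  0.59 -0.9 ] 0.0 0.0 margin 0.08
   fin 1 [ 0.93  0.91 -1.38  2.34  2.24  0.92 -0.23] 0.0 0.0 margin 0.03
   fin -1 [-0.26  0.98  0.27  1.19 -0.17  1.87 -1.46] 0.0 0.0 margin 0.05
   fin -1 [-0.48  1.1   0.75  1.22 -0.42  1.92 -1.19] 0.0 0.0 margin 0.0
   fin -1 [-0.12  0.96  0.02  1.18 -0.04  1.87 -1.59] 0.0 0.0 margin 0.05
   fin -1 [-0.25  0.98  0.27  1.19 -0.16  1.87 -1.46] 0.0 0.0 margin 0.05
   fin -1 [-0.32  1.    0.41  1.2  -0.24  1.88 -1.38] 0.0 0.0 margin 0.04
b 50 init [ 0.41  0.98 -0.92  2.15 -0.97  0.17  0.81] 0.0 0.0
   fin 1 [ 0.89  0.76 -1.31  2.25  1.89  0.72 -0.04] 0.0 0.0 margin 0.1
   fin 1 [ 0.15  0.36 -0.34  2.29  2.48  0.24 -0.91] 0.0 0.
[... 696 characters left out ...]
18  0.95  0.17  0.61] 0.0 0.0 margin 0.0
   fin 1 [ 0.47  0.43 -0.72  2.16  1.24  0.32  0.38] 0.0 0.0 margin 0.15
   fin 1 [ 0.13  0.36 -0.32  2.18  0.95  0.17  0.61] 0.0 0.0 margin 0.0
   fin 1 [ 0.2   0.37 -0.4   2.17  1.03  0.2   0.53] 0.0 0.0 margin 0.03
   fin 1 [ 0.13  0.36 -0.32  2.18  0.95  0.17  0.61] 0.0 0.0 margin 0.0
   fin -1 [-0.2   0.76  0.13  1.43 -0.09  1.48 -1.54] 0.0 0.0 margin 0.44
   fin -1 [-0.55  0.89  0.74  1.46 -0.44  1.54 -1.21] 0.0 0.0 margin 0.38
   fin -1 [-0.12  0.76 -0.    1.42 -0.02  1.49 -1.6 ] 0.0 0.0 margin 0.43
   fin -1 [-0.25  0.77  0.21  1.43 -0.13  1.48 -1.5 ] 0.0 0.0 margin 0.44
   fin -1 [-0.37  0.79  0.41  1.44 -0.24  1.49 -1.39] 0.0 0.0 margin 0.43
```

```bash
cat > plan2.py <<'E'
from plan import *
import sys
rng=np.random.default_rng(0)
print('----')
for b in (45,52):
  for fl in (1,-1):
    be=np.radians(b); d=np.cos(be)*-up+np.sin(be)*pn; R0=frame(fl*px,d); sols=[]
    for k in range(25):
        s=lo+(hi-lo)*rng.random(7); q0,e,a=ik(G0-.155*d,R0,s,.005)
        if e<2 and a<1: sols.append((np.minimum(q0-lo,hi-q0).min(),q0.round(2).tolist()))
    sols.sort(reverse=True); print(b,fl,len(sols)); [print(s) for s in sols[:4]]
E
timeout 400 python3 plan2.py | sed -n '/----/,$p'
```

```text
----
45 1 19
(np.float64(0.11586988427544131), [-1.08, 1.06, 0.96, 2.23, 4.39, 1.49, 1.15])
(np.float64(0.0930524208709346), [0.54, 1.14, -1.18, 2.14, 1.04, 0.26, -1.16])
(np.float64(0.09004288805055505), [0.61, 1.29, -1.32, 2.13, 1.27, 0.44, -1.32])
(np.float64(0.05288102599852862), [-1.21, 1.38, 1.23, 2.24, 4.26, 1.87, 1.04])
45 -1 21
(np.float64(0.12804329590144525), [-1.19, 1.31, 1.18, 2.24, 4.29, 1.79, -2.08])
(np.float64(0.10810223784322423), [0.55, 1.15, -1.19, 2.14, 1.07, 0.28, 1.96])
(np.float64(0.10302526729108497), [-1.05, 1.03, 0.92, 2.23, 4.41, 1.45, -1.99])
(np.float64(0.07350434684667828), [-1.2, 1.36, 1.22, 2.24, 4.27, 1.85, -2.1])
52 1 23
(np.float64(0.15034020529736303), [-0.97, 1.06, 0.85, 2.23, 4.36, 1.56, 1.24])
(np.float64(0.10955367165417465), [0.64, 1.3, -1.25, 2.14, 1.1, 0.28, -1.1])
(np.float64(0.09307964760891707), [-0.84, 0.94, 0.66, 2.23, 4.42, 1.36, 1.28])
(np.float64(0.062239029506164556), [-0.74, 0.87, 0.53, 2.22, 4.45, 1.25, 1.3])
52 -1 18
(np.float64(0.1639350978424785), [-0.99, 1.1, 0.89, 2.24, 4.35, 1.6, -1.91])
(np.float64(0.1500106778346506), [-0.97, 1.06, 0.85, 2.23, 4.36, 1.56, -1.9])
(np.float64(0.05003987602522786), [0.69, 1.43, -1.36, 2.14, 1.28, 0.43, 1.92])
(np.float64(0.023133020653369973), [0.33, 0.93, -0.79, 2.15, -1.35, 0.3, -1.98])
```

```bash
cat > plan3.py <<'E'
from fk import *
up=np.array([0,0,1.]); ex=np.array([1,0,0.]); ey=np.array([0,1.,0])
q=np.array([-.242,.31,-.554,1.854,.189,1.029,-.878])
def down(p,yaw,q):
    y=np.radians(yaw); return ik(np.array(p),frame(np.array([np.cos(y),np.sin(y),0]),-up),q)
def show(n,r): print(n,r[0].round(2),round(r[1],1),round(r[2],1),'mg',np.minimum(r[0]-lo,hi-r[0]).min().round(2)); return r[0]
q=show('pick',down([.4555,.371,.18],.5,q)); q=show('lift',down([.4555,.371,.28],.5,q))
q=show('mid',down([.48,.2,.28],45,q)); q=show('over',down([.45,.017,.28],90,q)); q=show('put',down([.45,.017,.18],90,q)); q=show('up',down([.46,.017,.3],90,q))
for b in (20,40,52):
    d=-np.sin(np.radians(b))*ex-np.cos(np.radians(b))*up; q=show(f'tilt{b}',ik(np.array([.496,.017,.15])-.155*d,frame(ey,d),q))
q=show('grasp2',ik(np.array([.496,.017,.025])-.155*d,frame(ey,d),q))
E
timeout 100 python3 plan3.py
python3 - <<'E'
from h import *
goal([.4555,.371,.30],.5)
E
```

```text
pick [-0.49  0.66 -0.39  1.89  0.4   0.66 -1.12] 0.0 0.0 mg 0.49
lift [-0.44  0.52 -0.46  1.85  0.3   0.84 -1.04] 0.0 0.0 mg 0.59
mid [ 0.    0.46 -0.64  2.    0.38  0.8  -0.07] 0.0 0.0 mg 0.44
over [ 0.53  0.41 -0.84  2.14  0.44  0.76  0.98] 0.0 0.0 mg 0.3
put [ 0.37  0.58 -0.66  2.2   0.66  0.57  0.78] 0.0 0.0 mg 0.24
up [ 0.53  0.38 -0.83  2.11  0.39  0.81  1.03] 0.0 0.0 mg 0.33
tilt20 [ 0.43  0.61 -0.77  1.8   0.33  1.25  1.1 ] 0.0 0.0 mg 0.64
tilt40 [ 0.35  0.8  -0.72  1.59  0.26  1.6   1.12] 0.0 0.0 mg 0.32
tilt52 [ 0.31  0.91 -0.68  1.48  0.21  1.79  1.11] 0.0 0.0 mg 0.13
grasp2 [ 0.28  1.08 -0.63  1.48  0.29  1.64  1.12] 0.0 0.0 mg 0.28
t 26.45 shift cm [ 0.53 16.25  3.71] rot deg [-39.85  -0.67   0.27] now [0.4497 0.2384 0.401 ] xaz -0.21 open 1.002 F [-0.2 -0.6  1.2]
```

>>> servo_tool:
  increments:
    - [0, 2.3, 0.5, -6, 0, 0, 1]
    - [0, 4.6, 1, -12, 0, 0, 1]
    - [0.2, 7, 1.5, -18, 0, 0, 1]
    - [0.3, 9.3, 2, -24, 0, 0, 1]
    - [0.4, 11.6, 2.6, -30, -0.3, 0, 1]
    - [0.5, 14, 3.2, -36, -0.5, 0, 1]
    - [0.5, 16.2, 3.7, -39.9, -0.7, 0, 1]
    - [0.5, 16.2, 3.7, -39.9, -0.7, 0, 1]

```text
time: 27.25
tcp_pos: [0.4525, 0.3758, 0.2995]
eef_rot: [-1.57, -0.016, 0.008]
force: [-0.4, 0.1, 0.2]
opening: 0.997
```

```bash
python3 - <<'E'
from h import *
log()
im,c,V=look('w13.png')
goal([.4555,.371,.18],.5)
E
```

```text
q [-0.506  0.483 -0.382  1.843  0.236  0.857 -0.988]
t 27.3 shift cm [ 0.15 12.02 -0.3 ] rot deg [-0.1   0.25  0.29] now [0.4534 0.3738 0.3002] xaz 0.75 open 0.998 F [-1.7  0.1 -0.3]
```

View pics/w13.png

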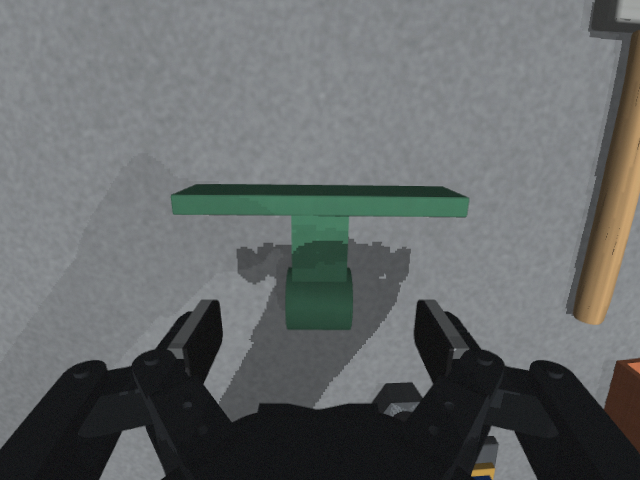

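```bash
python3 - <<'E'
from h import *
c,V=cam('wrist',TW())
for n,uv,z in [('fl',(173,196),.05),('fr',(467,198),.05),('nl',(172,214),.05),('nr',(468,216),.05),('brL',(286,300),.04),('brR',(352,300),.04)]: print(n,(cast(c,V,uv,z)[0]*1000).round(1))
goal([.4555,.371,.18],.5)
E
```

```text
fl [358.3 410.6  50. ]
fr [553.9 411.8  50. ]
nl [356.2 398.3  50. ]
nr [556.4 399.5  50. ]
brL [431.3 329.8  40. ]
brR [481.5 330.3  40. ]
t 27.3 shift cm [ 0.15 12.02 -0.3 ] rot deg [-0.1   0.25  0.29] now [0.4534 0.3738 0.3002] xaz 0.75 open 0.998 F [-1.7  0.1 -0.3]
```

>>> servo_tool:
  increments:
    - [0.2, 3, -0.3, 0, 0.2, 0.2, 1]
    - [0.2, 6, -0.3, 0, 0.2, 0.2, 1]
    - [0.2, 9, -0.3, 0, 0.2, 0.2, 1]
    - [0.2, 11, -0.3, 0, 0.2, 0.2, 1]
    - [0.2, 12, -0.3, 0, 0.2, 0.2, 1]
    - [0.2, 12, -0.3, 0, 0.2, 0.2, 1]
    - [0.2, 12, -0.3, 0, 0.2, 0.2, 1]
    - [0.2, 12, -0.3, 0, 0.2, 0.2, 0]

```text
time: 28.1
tcp_pos: [0.4584, 0.3678, 0.1819]
eef_rot: [-1.567, -0.004, 0.0]
force: [0.7, 0.6, 0.0]
opening: 0.86
```

>>> servo_tool:
  increments:
    - [0, 0, 0, 0, 0, 0, 0]
    - [0, 0, 0, 0, 0, 0, 0]
    - [0, 0, 0, 0, 0, 0, 0]
    - [0, 0, 0, 0, 0, 0, 0]
    - [0, 0, 0, 0, 0, 0, 0]
    - [0, 0, 0, 0, 0, 0, 0]
    - [0, 0, 0, 0, 0, 0, 0]
    - [0, 0, 0, 0, 0, 0, 0]

```text
time: 28.9
tcp_pos: [0.4577, 0.3678, 0.1811]
eef_rot: [-1.569, -0.003, 0.002]
force: [-2.1, -1.0, 7.1]
opening: 0.462
```

```bash
python3 - <<'E'
from h import *
log()
im,c,V=look('w14.png')
goal([.455,.371,.26],.5)
E
```

```text
q [-0.54   0.649 -0.32   1.9    0.322  0.641 -1.055]
t 28.95 shift cm [-0.26 -7.89  0.34] rot deg [-0.12 -0.31  0.05] now [0.4577 0.3678 0.1811] xaz 0.19 open 0.459 F [-2.3 -1.1  6. ]
```

View pics/w14.png

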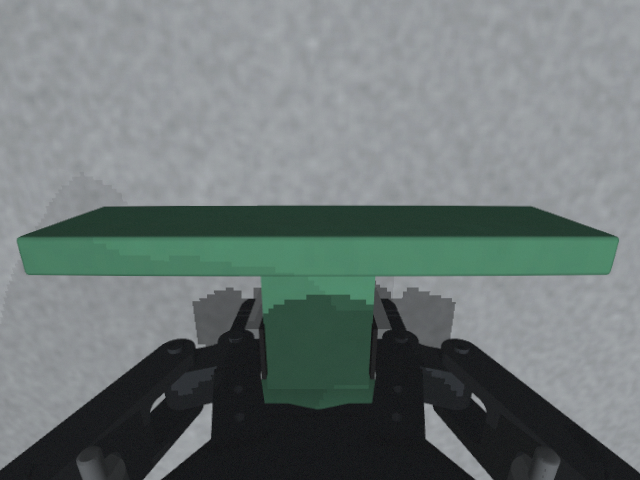

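>>> servo_tool:
  increments:
    - [0, -3, 0, 0, 0, 0, 0]
    - [0, -6, 0, 0, 0, 0, 0]
    - [0, -9, 0, 0, 0, 0, 0]
    - [0.3, -10, -2, 0, -5, 0, 0]
    - [0.8, -10, -5, 0, -11, 0, 0]
    - [1.2, -10, -9, 0, -18, 0, 0]
    - [1.5, -10, -13, 0, -25, 0, 0]
    - [1.5, -10, -17, 0, -32, 0, 0]

```text
time: 29.75
tcp_pos: [0.4731, 0.1954, 0.2795]
eef_rot: [-1.524, -0.444, 0.444]
force: [1.0, -0.4, -4.3]
opening: 0.458
```

```bash
python3 - <<'E'
from h import *
log()
im,c,V=look('w15.png')
goal([.453,.017,.28],90.3)
E
```

```text
q [-0.098  0.423 -0.507  2.025  0.292  0.762 -0.214]
t 29.8 shift cm [-10.84  -0.03 -13.25] rot deg [ 4.000e-02 -5.787e+01 -4.800e-01] now [0.4734 0.187  0.2784] xaz 32.43 open 0.459 F [-2.3 -9.8 -5.9]
```

View pics/w15.png

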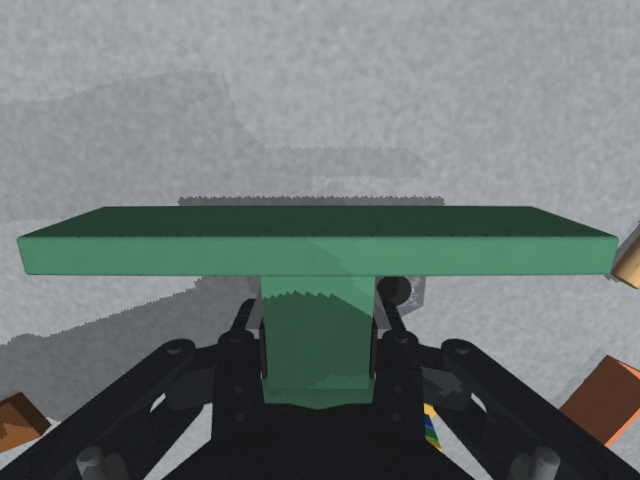

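>>> servo_tool:
  increments:
    - [-1.4, 0, -2, 0, -7.5, 0, 0]
    - [-2.8, 0, -4, 0, -15, 0, 0]
    - [-4.2, 0, -6, 0, -22.5, 0, 0]
    - [-5.6, 0, -8, 0, -30, 0, 0]
    - [-7, 0, -9.5, 0, -37, 0, 0]
    - [-8.5, 0, -11, 0, -44, 0, 0]
    - [-10, 0, -12.3, 0, -51, 0, 0]
    - [-10.8, 0, -13.2, 0, -57.8, 0, 0]

```text
time: 30.6
tcp_pos: [0.4511, 0.0264, 0.2791]
eef_rot: [-1.207, -1.21, 1.212]
force: [1.1, 0.1, -5.9]
opening: 0.463
```

>>> servo_tool:
  increments:
    - [0, 0, 0, 0, 0, 0, 0]
    - [0, 0, 0, 0, 0, 0, 0]
    - [0, 0, 0, 0, 0, 0, 0]
    - [0, 0, 0, 0, 0, 0, 0]
    - [0, 0, 0, 0, 0, 0, 0]
    - [0, 0, 0, 0, 0, 0, 0]
    - [0, 0, 0, 0, 0, 0, 0]
    - [0, 0, 0, 0, 0, 0, 0]

```text
time: 31.4
tcp_pos: [0.4522, 0.0282, 0.2798]
eef_rot: [-1.209, -1.21, 1.207]
force: [-0.5, 0.0, -4.4]
opening: 0.459
```

```bash
python3 - <<'E'
from h import *
log()
goal([.453,.017,.182],90.3)
E
```

```text
q [ 0.42   0.383 -0.727  2.144  0.375  0.74   1.018]
t 31.4 shift cm [-1.14  9.77 -0.07] rot deg [ 0.04 -0.32  0.1 ] now [0.4522 0.0282 0.2798] xaz 89.98 open 0.459 F [-0.5  0.  -4.4]
```

>>> servo_tool:
  increments:
    - [-1.1, 2, 0, 0, 0, 0, 0]
    - [-1.1, 4, 0, 0, 0, 0, 0]
    - [-1.1, 6, 0, 0, 0, 0, 0]
    - [-1.1, 8, 0, 0, 0, 0, 0]
    - [-1.1, 9, 0, 0, 0, 0, 0]
    - [-1.1, 9.6, 0, 0, 0, 0, 0]
    - [-1.1, 9.6, 0, 0, 0, 0, 0]
    - [-1.1, 9.6, 0, 0, 0, 0, 0]

```text
time: 32.2
tcp_pos: [0.4527, 0.0174, 0.1843]
eef_rot: [-1.209, -1.211, 1.207]
force: [0.9, 0.0, -4.5]
opening: 0.458
```

```bash
python3 - <<'E'
from h import *
goal([.453,.017,.181],90.3)
cv2.imwrite('pics/side2.png',get_image('side')); cv2.imwrite('pics/scene2.png',get_image('scene'))
E
```

```text
t 32.2 shift cm [-0.04  0.33 -0.03] rot deg [ 0.09 -0.31  0.1 ] now [0.4527 0.0174 0.1843] xaz 89.99 open 0.458 F [ 0.9  0.  -4.5]
```

View pics/side2.png

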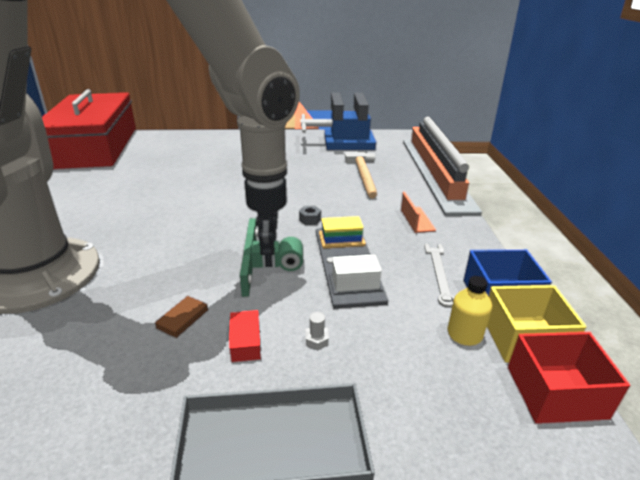

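View pics/scene2.png

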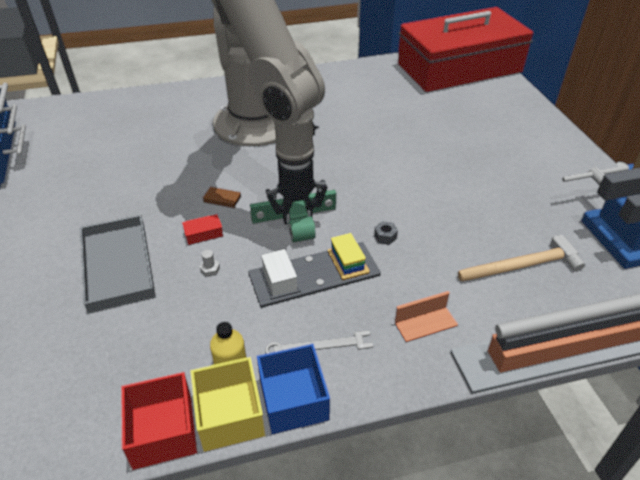

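>>> servo_tool:
  increments:
    - [0, 0.2, 0, 0, 0, 0, 0]
    - [0, 0.35, 0, 0, 0, 0, 0]
    - [0, 0.35, 0, 0, 0, 0, 0.8]
    - [0, 0.35, 0, 0, 0, 0, 0.8]
    - [0, 0.35, 0, 0, 0, 0, 0.8]
    - [0, 0.35, 0, 0, 0, 0, 0.8]
    - [0, -1, 0, 0, 0, 0, 1]
    - [0, -4, 0, 0, 0, 0, 1]

```text
time: 33.1
tcp_pos: [0.4514, 0.0172, 0.2234]
eef_rot: [-1.205, -1.208, 1.21]
force: [0.7, -0.6, -0.6]
opening: 1.001
```

>>> servo_tool:
  increments:
    - [0, -3, -0.5, 0, 0, 0, 1]
    - [0, -6, -1, 0, 0, 0, 1]
    - [0, -9, -2, 0, 0, 0, 1]
    - [0, -11, -3, 0, 0, 0, 1]
    - [0, -11, -4, 0, 0, 0, 1]
    - [0, -11, -4, 0, 0, 0, 1]
    - [0, -11, -4, 0, 0, 0, 1]
    - [0, -11, -4, 0, 0, 0, 1]

```text
time: 33.9
tcp_pos: [0.4913, 0.017, 0.3327]
eef_rot: [-1.206, -1.209, 1.209]
force: [0.6, -0.0, 0.3]
opening: 1.0
```

```bash
python3 - <<'E'
from h import *
log()
im,c,V=look('w16.png')
goal([.49,.017,.33],90)
E
```

```text
q [ 0.475  0.361 -0.758  2.017  0.317  0.884  1.116]
t 33.95 shift cm [-0.    0.28  0.14] rot deg [-0.1   0.01  0.1 ] now [0.4914 0.017  0.3328] xaz 90.01 open 0.999 F [ 0.5  0.6 -0.3]
```

View pics/w16.png

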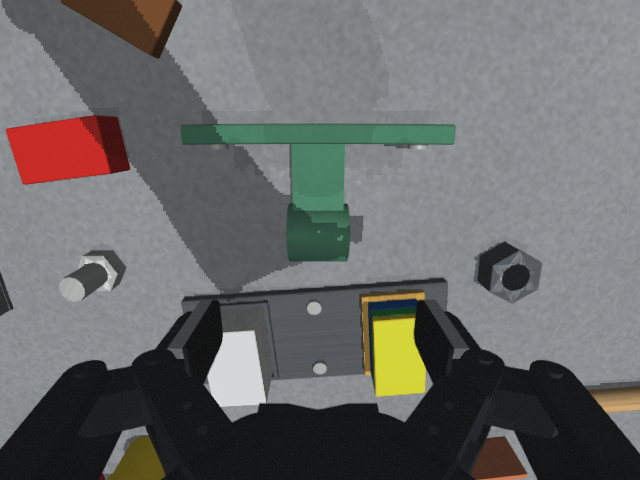

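```bash
python3 - <<'E'
from h import *
c,V=cam('wrist',TW())
for n,uv,z in [('fl',(182,126),.05),('fr',(455,126),.05),('nl',(182,144),.05),('nr',(455,143),.05),('brL',(288,232),.045),('brR',(350,232),.045),('brtop',(319,205),.025),('brbot',(319,262),.025)]: print(n,(cast(c,V,uv,z)[0]*1000).round(1))
E
```

```text
fl [408.  -80.7  50. ]
fr [407.8 115.9  50. ]
nl [420.6 -82.1  50. ]
nr [419.7 117.2  50. ]
brL [489.   -6.6  45. ]
brR [488.9  42.8  45. ]
brtop [471.2  18.1  25. ]
brbot [522.4  18.2  25. ]
```

>>> servo_tool:
  increments:
    - [0, 0, -3, 6, 0, 0, 0.85]
    - [0, 0, -6, 13, 0, 0, 0.85]
    - [0, 1, -9, 20, 0, 0, 0.85]
    - [0, 2, -12, 27, 0, 0, 0.85]
    - [0, 3.5, -15, 34, 0, 0, 0.85]
    - [0, 5, -18, 41, 0, 0, 0.85]
    - [0.1, 6.5, -20, 47, 0, 0, 0.85]
    - [0.1, 8, -20.8, 52, 0, 0, 0.85]

```text
time: 34.75
tcp_pos: [0.7014, 0.0181, 0.2507]
eef_rot: [-0.514, -0.518, 1.506]
force: [-21.5, -10.8, 25.6]
opening: 0.85
```

```bash
cat >> h.py <<'E'
def goalf(p,x,d):
    x=np.array(x,float)/np.linalg.norm(x); d=np.array(d,float)/np.linalg.norm(d); z=np.cross(x,d)
    T=TW(); Rg=np.c_[x,d,z]; dp=T[:3,:3].T@(np.array(p)-T[:3,3]); rv=np.degrees(R.from_matrix(T[:3,:3].T@Rg).as_rotvec())
    s=sense(); print('t',round(s['time'],2),'shift',(dp*100).round(2),'rot',rv.round(2),'now',s['tcp_pos'].round(4),'open',round(s['opening'],3),'F',s['force'].round(1)); print('q',s['qpos'].round(2))
E
python3 - <<'E'
from h import *
log()
b=np.radians(52); d=np.array([-np.sin(b),0,-np.cos(b)])
goalf(np.array([.4965,.0178,.025])-.255*d,[0,1,0],d)
im,c,V=look('w17.png')
E
```

```text
q [ 0.184  0.982 -0.532  1.224  0.172  1.916  1.207]
t 34.75 shift [-0.05  4.52 -5.18] rot [-0.19  0.09  0.18] now [0.7014 0.0181 0.2507] open 0.85 F [-21.5 -10.8  25.6]
q [ 0.18  0.98 -0.53  1.22  0.17  1.92  1.21]
```

View pics/w17.png

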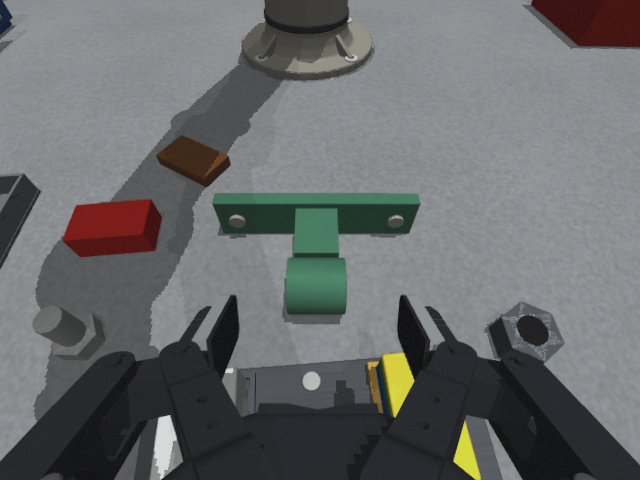

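```bash
timeout 100 python3 - <<'E'
from fk import *
q=np.array([0.184,0.982,-0.532,1.224,0.172,1.916,1.207])
b=np.radians(52); d=np.array([-np.sin(b),0,-np.cos(b)])
for s in (.255,.22,.19,.155):
    q,e,a=ik(np.array([.4965,.0178,.025])-s*d,frame(np.array([0,1.,0]),d),q); print(s,q.round(2),round(e,1),round(a,1))
from h import *
print(sense()['force'],sense()['joint_velocities'].round(3))
E
```

```text
0.255 [ 0.18  1.06 -0.52  1.25  0.21  1.83  1.21] 0.0 0.0
0.22 [ 0.2   1.05 -0.52  1.33  0.21  1.75  1.2 ] 0.0 0.0
0.19 [ 0.21  1.04 -0.52  1.4   0.22  1.69  1.19] 0.0 0.0
0.155 [ 0.22  1.04 -0.53  1.48  0.22  1.62  1.18] 0.0 0.0
[-3.54551988  0.5835899  -2.61666693] [ 0.036 -0.048 -0.071  0.117  0.079 -0.014 -0.059]
```

Transient only. Move to the standoff line, then in.

>>> servo_tool:
  increments:
    - [0, 1, -1.5, 0, 0, 0, 0.85]
    - [0, 2, -3, 0, 0, 0, 0.85]
    - [0, 4, -5.2, 0, 0, 0, 0.85]
    - [0, 6, -5.2, 0, 0, 0, 0.85]
    - [0, 8, -5.2, 0, 0, 0, 0.85]
    - [0, 9, -5.2, 0, 0, 0, 0.85]
    - [0, 9, -5.2, 0, 0, 0, 0.85]
    - [0, 9, -5.2, 0, 0, 0, 0.85]

```text
time: 35.6
tcp_pos: [0.6618, 0.018, 0.1583]
eef_rot: [-0.519, -0.522, 1.506]
force: [-0.0, 0.5, 0.8]
opening: 0.849
```

```bash
python3 - <<'E'
from h import *
b=np.radians(52); d=np.array([-np.sin(b),0,-np.cos(b)])
goalf(np.array([.4965,.0178,.025])-.155*d,[0,1,0],d)
im,c,V=look('w18.png')
E
```

```text
t 35.6 shift [-0.03  5.73 -0.32] rot [0.11 0.06 0.09] now [0.6618 0.018  0.1583] open 0.849 F [-0.   0.5  0.8]
q [ 0.2   1.04 -0.52  1.36  0.21  1.73  1.2 ]
```

View pics/w18.png

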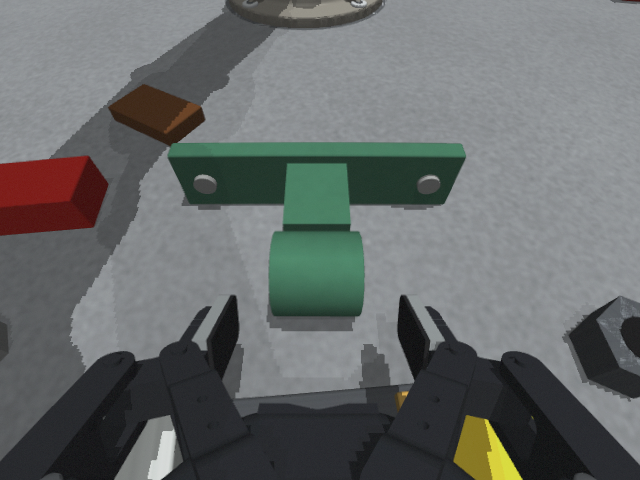

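>>> servo_tool:
  increments:
    - [0, 1, -0.3, 0, 0, 0, 0.85]
    - [0, 2, -0.3, 0, 0, 0, 0.85]
    - [0, 3, -0.3, 0, 0, 0, 0.85]
    - [0, 4, -0.3, 0, 0, 0, 0.85]
    - [0, 5, -0.3, 0, 0, 0, 0.85]
    - [0, 5.7, -0.3, 0, 0, 0, 0.85]
    - [0, 5.7, -0.3, 0, 0, 0, 0.85]
    - [0, 5.7, -0.3, 0, 0, 0, 0.85]

```text
time: 36.45
tcp_pos: [0.6185, 0.0183, 0.1201]
eef_rot: [-0.518, -0.521, 1.507]
force: [0.8, 0.5, -0.5]
opening: 0.852
```

```bash
python3 - <<'E'
from h import *
b=np.radians(52); d=np.array([-np.sin(b),0,-np.cos(b)])
goalf(np.array([.4965,.0178,.025])-.155*d,[0,1,0],d)
im,c,V=look('w19.png')
E
```

```text
t 36.45 shift [-0.05 -0.03  0.02] rot [0.05 0.07 0.08] now [0.6185 0.0183 0.1201] open 0.852 F [ 0.8  0.5 -0.5]
q [ 0.22  1.04 -0.52  1.48  0.22  1.62  1.19]
```

View pics/w19.png

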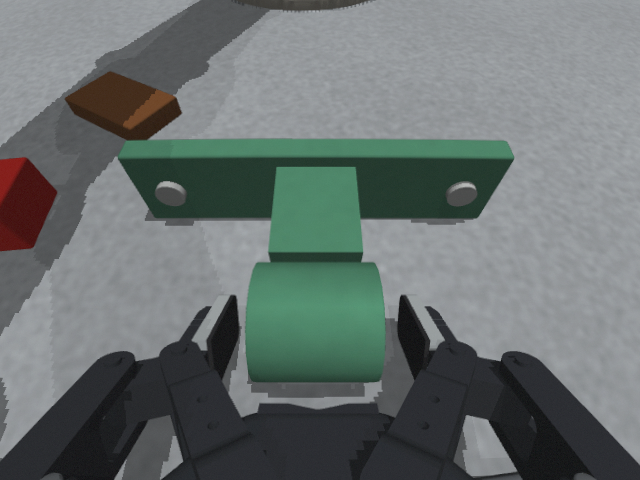

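>>> servo_tool:
  increments:
    - [0, 0, 0, 0, 0, 0, 0]
    - [0, 0, 0, 0, 0, 0, 0]
    - [0, 0, 0, 0, 0, 0, 0]
    - [0, 0, 0, 0, 0, 0, 0]
    - [0, 0, 0, 0, 0, 0, 0]
    - [0, 0, 0, 0, 0, 0, 0]
    - [0, 0, 0, 0, 0, 0, 0]
    - [0, 0, 0, 0, 0, 0, 0]

```text
time: 37.3
tcp_pos: [0.6187, 0.0183, 0.1204]
eef_rot: [-0.519, -0.521, 1.506]
force: [3.8, 0.1, 6.2]
opening: 0.582
```

```bash
cat > plan4.py <<'E'
from fk import *
q=np.array([0.22,1.04,-.52,1.48,.22,1.62,1.19]); up=np.array([0,0,1.])
def tl(p,yaw,t,q):  # grasp point p, jaw azimuth yaw, tilt t toward tool z side(+)
    y=np.radians(yaw);x=np.array([np.cos(y),np.sin(y),0]);h=np.array([-x[1],x[0],0]);t=np.radians(t); d=-up*np.cos(t)+h*np.sin(t)
    r=ik(np.array(p)-.155*d,frame(x,d),q); print(p,yaw,t.round(2),r[0].round(2),round(r[1],1),round(r[2],1),'mg',np.minimum(r[0]-lo,hi-r[0]).min().round(2)); return r[0]
q=tl([.4965,.018,.1],90,52,q)
q=tl([.52,.018,.18],90,26,q)
q=tl([.52,.018,.22],90,0,q)
q=tl([.56,.018,.22],45,0,q)
q=tl([.58,.018,.22],0,0,q)
q=tl([.6,.018,.22],-45,0,q)
q=tl([.608,.016,.22],-85.2,0,q)
q=tl([.608,.016,.22],-85.2,-20,q)
q=tl([.608,.016,.2],-85.2,-38,q)
q=tl([.608,.016,.144],-85.2,-38,q)
E
timeout 100 python3 plan4.py
```

```text
[0.4965, 0.018, 0.1] 90 0.91 [ 0.23  0.94 -0.54  1.49  0.18  1.71  1.19] 0.0 0.0 mg 0.21
[0.52, 0.018, 0.18] 90 0.45 [ 0.31  0.62 -0.62  1.66  0.22  1.41  1.19] 0.0 0.0 mg 0.51
[0.52, 0.018, 0.22] 90 0.0 [ 0.4   0.33 -0.66  1.92  0.24  0.97  1.19] 0.0 0.0 mg 0.52
[0.56, 0.018, 0.22] 45 0.0 [ 0.25  0.36 -0.49  1.84  0.2   0.99  0.46] 0.0 0.0 mg 0.6
[0.58, 0.018, 0.22] 0 0.0 [ 0.12  0.37 -0.33  1.8   0.14  0.99 -0.27] 0.0 0.0 mg 0.64
[0.6, 0.018, 0.22] -45 0.0 [-0.    0.39 -0.17  1.76  0.08  0.99 -0.99] 0.0 0.0 mg 0.68
[0.608, 0.016, 0.22] -85.2 0.0 [-0.11  0.4  -0.02  1.75  0.01  0.99 -1.63] 0.0 0.0 mg 0.69
[0.608, 0.016, 0.22] -85.2 -0.35 [-0.12  0.58 -0.01  1.5  -0.01  1.41 -1.61] 0.0 0.0 mg 0.51
[0.608, 0.016, 0.2] -85.2 -0.66 [-0.12  0.78  0.    1.29 -0.02  1.73 -1.6 ] 0.0 0.0 mg 0.19
[0.608, 0.016, 0.144] -85.2 -0.66 [-0.12  0.84 -0.    1.32 -0.02  1.64 -1.6 ] 0.0 0.0 mg 0.28
```

>>> servo_tool:
  increments:
    - [0, -0.6, 0.8, 0, 0, 0, 0]
    - [0, -1.2, 1.6, 0, 0, 0, 0]
    - [0, -2, 2.5, 0, 0, 0, 0]
    - [0, -2.8, 3.6, 0, 0, 0, 0]
    - [0, -3.6, 4.7, 0, 0, 0, 0]
    - [0, -4.6, 5.9, 0, 0, 0, 0]
    - [0, -4.6, 5.9, 0, 0, 0, 0]
    - [0, -4.6, 5.9, 0, 0, 0, 0]

```text
time: 38.1
tcp_pos: [0.6183, 0.0182, 0.1953]
eef_rot: [-0.52, -0.522, 1.506]
force: [0.2, -0.1, -5.5]
opening: 0.582
```

```bash
cat >> h.py <<'E'
def gt(p,yaw,t):
    y=np.radians(yaw);x=np.array([np.cos(y),np.sin(y),0]);h=np.array([-x[1],x[0],0]);t=np.radians(t); d=-np.array([0,0,1.])*np.cos(t)+h*np.sin(t)
    goalf(np.array(p)-.155*d,x,d)
E
python3 - <<'E'
from h import *
gt([.52,.018,.24],90,0)
im,c,V=look('w20.png')
cv2.imwrite('pics/side3.png',get_image('side')[120:400,150:450])
E
```

```text
t 38.1 shift [ 1.000e-02 -4.590e+00  2.178e+01] rot [-5.188e+01  2.000e-02  9.000e-02] now [0.6183 0.0182 0.1953] open 0.582 F [ 0.2 -0.1 -5.5]
q [ 0.23  0.94 -0.55  1.49  0.18  1.7   1.18]
```

View pics/w20.png

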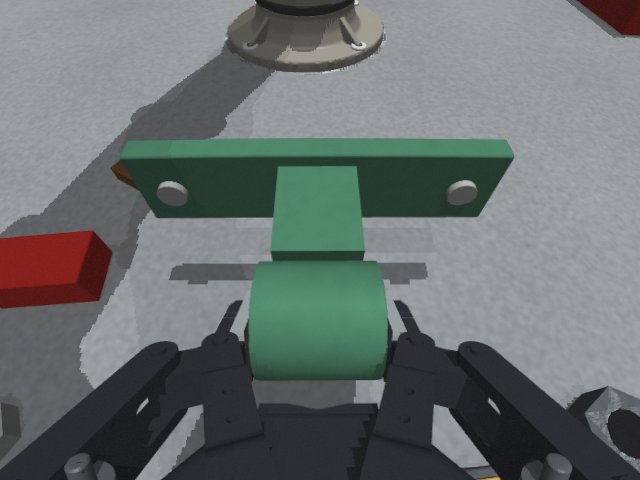

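View pics/side3.png

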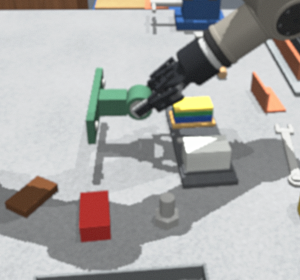

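>>> servo_tool:
  increments:
    - [0, -1.2, 2.7, -6, 0, 0, 0]
    - [0, -2.2, 5.4, -12, 0, 0, 0]
    - [0, -3.2, 8.1, -18, 0, 0, 0]
    - [0, -4, 10.8, -25, 0, 0, 0]
    - [0, -4.6, 13.5, -32, 0, 0, 0]
    - [0, -4.8, 16.2, -39, 0, 0, 0]
    - [0, -4.7, 19, -46, 0, 0, 0]
    - [0, -4.6, 21.8, -51.9, 0, 0, 0]

```text
time: 39.0
tcp_pos: [0.5185, 0.0179, 0.3947]
eef_rot: [-1.208, -1.209, 1.208]
force: [-0.7, -0.2, -4.4]
opening: 0.575
```

```bash
python3 - <<'E'
from h import *
gt([.58,.018,.24],0,0)
E
```

```text
t 39.0 shift [ 0.01 -0.04 -6.15] rot [-8.000e-02  8.999e+01  4.000e-02] now [0.5185 0.0179 0.3947] open 0.575 F [-0.7 -0.2 -4.4]
q [ 0.43  0.31 -0.7   1.9   0.23  1.02  1.2 ]
```

>>> servo_tool:
  increments:
    - [0, 0, -0.6, 0, 8, 0, 0]
    - [0, 0, -1.2, 0, 16, 0, 0]
    - [0, 0, -1.8, 0, 24, 0, 0]
    - [0, 0, -2.4, 0, 32, 0, 0]
    - [0, 0, -3, 0, 40, 0, 0]
    - [0, 0, -3.6, 0, 48, 0, 0]
    - [0, 0, -4.2, 0, 56, 0, 0]
    - [0, 0, -4.8, 0, 64, 0, 0]

```text
time: 39.8
tcp_pos: [0.5673, 0.0179, 0.3933]
eef_rot: [-1.539, -0.346, 0.356]
force: [0.1, 1.1, -5.9]
opening: 0.58
```

```bash
python3 - <<'E'
from h import *
gt([.6,.017,.24],-40,0)
E
```

```text
t 39.8 shift [ 2.91 -0.19 -1.5 ] rot [-4.000e-02  6.566e+01 -4.000e-01] now [0.5673 0.0179 0.3933] open 0.58 F [ 0.1  1.1 -5.9]
q [ 0.23  0.35 -0.47  1.8   0.18  1.04  0.15]
```

>>> servo_tool:
  increments:
    - [0.3, 0, -0.2, 0, 8, 0, 0]
    - [0.7, 0, -0.4, 0, 16, 0, 0]
    - [1.1, 0, -0.6, 0, 24, 0, 0]
    - [1.5, 0, -0.8, 0, 32, 0, 0]
    - [1.9, 0, -1, 0, 40, 0, 0]
    - [2.3, 0, -1.2, 0, 48, 0, 0]
    - [2.6, 0, -1.4, 0, 56, 0, 0]
    - [2.9, 0, -1.5, 0, 64, 0, 0]

```text
time: 40.6
tcp_pos: [0.5998, 0.0171, 0.393]
eef_rot: [-1.507, 0.53, -0.518]
force: [0.7, 0.6, -4.5]
opening: 0.574
```

```bash
python3 - <<'E'
from h import *
gt([.608,.016,.24],-85.2,0)
E
```

```text
t 40.6 shift [ 0.71 -0.21  0.42] rot [ 0.33 46.85 -0.28] now [0.5998 0.0171 0.393 ] open 0.574 F [ 0.7  0.6 -4.5]
q [ 0.06  0.38 -0.25  1.74  0.1   1.04 -0.89]
```

>>> servo_tool:
  increments:
    - [0.1, 0, 0.1, 0, 8, 0, 0]
    - [0.2, 0, 0.2, 0, 16, 0, 0]
    - [0.3, 0, 0.2, 0, 24, 0, 0]
    - [0.4, 0, 0.3, 0, 32, 0, 0]
    - [0.5, 0, 0.3, 0, 40, 0, 0]
    - [0.7, 0, 0.4, 0, 46.8, 0, 0]
    - [0.7, 0, 0.4, 0, 46.8, 0, 0]
    - [0.7, 0, 0.4, 0, 46.8, 0, 0]

```text
time: 41.4
tcp_pos: [0.608, 0.0162, 0.3936]
eef_rot: [-1.254, 1.144, -1.136]
force: [0.0, -0.2, -5.7]
opening: 0.578
```

```bash
python3 - <<'E'
from h import *
gt([.608,.016,.20],-85.2,-38)
E
```

```text
t 41.4 shift [0.13 7.1  9.57] rot [-37.73   0.6    0.08] now [0.608  0.0162 0.3936] open 0.578 F [ 0.  -0.2 -5.7]
q [-0.06  0.38 -0.09  1.73  0.03  1.04 -1.64]
```

>>> servo_tool:
  increments:
    - [0, 0.6, 1.4, -5, 0, 0, 0]
    - [0, 1.3, 2.8, -10, 0, 0, 0]
    - [0, 2.2, 4.2, -15, 0.2, 0, 0]
    - [0, 3.2, 5.6, -20, 0.3, 0, 0]
    - [0.1, 4.2, 7, -25, 0.4, 0, 0]
    - [0.1, 5.2, 8, -30, 0.5, 0, 0]
    - [0.1, 6.2, 9, -34, 0.5, 0, 0]
    - [0.1, 7.1, 9.6, -37.8, 0.5, 0, 0]

```text
time: 42.2
tcp_pos: [0.7051, 0.0239, 0.3223]
eef_rot: [-1.736, 1.596, -0.777]
force: [-0.1, -1.3, -4.3]
opening: 0.576
```

>>> servo_tool:
  increments:
    - [0, 0, 0, 0, 0, 0, 0]
    - [0, 0, 0, 0, 0, 0, 0]
    - [0, 0, 0, 0, 0, 0, 0]
    - [0, 0, 0, 0, 0, 0, 0]
    - [0, 0, 0, 0, 0, 0, 0]
    - [0, 0, 0, 0, 0, 0, 0]
    - [0, 0, 0, 0, 0, 0, 0]
    - [0, 0, 0, 0, 0, 0, 0]

```text
time: 43.0
tcp_pos: [0.7043, 0.0238, 0.3238]
eef_rot: [-1.734, 1.596, -0.782]
force: [0.5, 0.7, -5.3]
opening: 0.578
```

```bash
python3 - <<'E'
from h import *
gt([.608,.016,.15],-85.2,-38)
im,c,V=look('w21.png')
a=get_image('scene');b=get_image('side'); cv2.imwrite('pics/scene4.png',a); cv2.imwrite('pics/side4.png',b)
cv2.imwrite('pics/d4.png',np.hstack([cv2.resize(a[120:320,220:420],None,fx=2,fy=2),cv2.resize(b[120:320,240:440],None,fx=2,fy=2)]))
E
```

```text
t 43.0 shift [-0.04  4.15  3.07] rot [-0.16 -0.1  -0.01] now [0.7043 0.0238 0.3238] open 0.578 F [ 0.5  0.7 -5.3]
q [-0.09  0.78 -0.05  1.29  0.    1.73 -1.63]
```

View pics/w21.png

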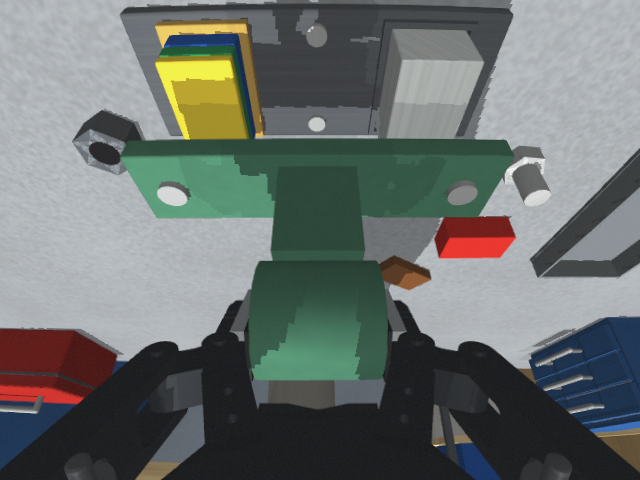

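View pics/d4.png

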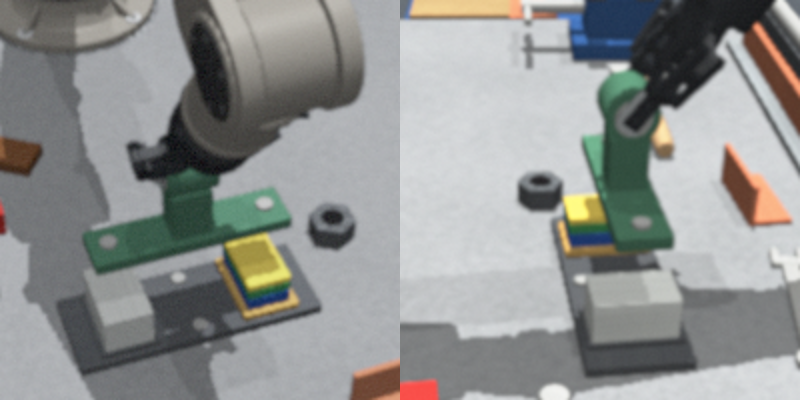

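>>> servo_tool:
  increments:
    - [0, 0.5, 0.4, -0.1, 0, 0, 0]
    - [0, 1, 0.8, -0.1, 0, 0, 0]
    - [0, 1.7, 1.3, -0.1, 0, 0, 0]
    - [0, 2.4, 1.8, -0.1, 0, 0, 0]
    - [0, 3.2, 2.4, -0.1, -0.1, 0, 0]
    - [0, 3.8, 2.9, -0.1, -0.1, 0, 0]
    - [0, 4.1, 3.1, -0.1, -0.1, 0, 0]
    - [0, 4.1, 3.1, -0.1, -0.1, 0, 0]

```text
time: 43.95
tcp_pos: [0.7035, 0.0236, 0.2714]
eef_rot: [-1.737, 1.597, -0.778]
force: [0.3, 0.8, -4.5]
opening: 0.58
```

```bash
python3 - <<'E'
from h import *
gt([.6084,.0158,.144],-85.2,-38)
a=get_image('scene');b=get_image('side'); cv2.imwrite('pics/scene5.png',a); cv2.imwrite('pics/side5.png',b)
cv2.imwrite('pics/d5a.png',cv2.resize(a[180:310,240:400],None,fx=5,fy=5,interpolation=cv2.INTER_CUBIC))
cv2.imwrite('pics/d5b.png',cv2.resize(b[150:310,300:400],None,fx=5,fy=3.75*1,interpolation=cv2.INTER_CUBIC))
E
```

```text
t 43.95 shift [-0.02  0.42  0.32] rot [ 0.03  0.   -0.01] now [0.7035 0.0236 0.2714] open 0.58 F [ 0.3  0.8 -4.5]
q [-0.09  0.83 -0.05  1.32  0.01  1.66 -1.62]
```

View pics/d5a.png

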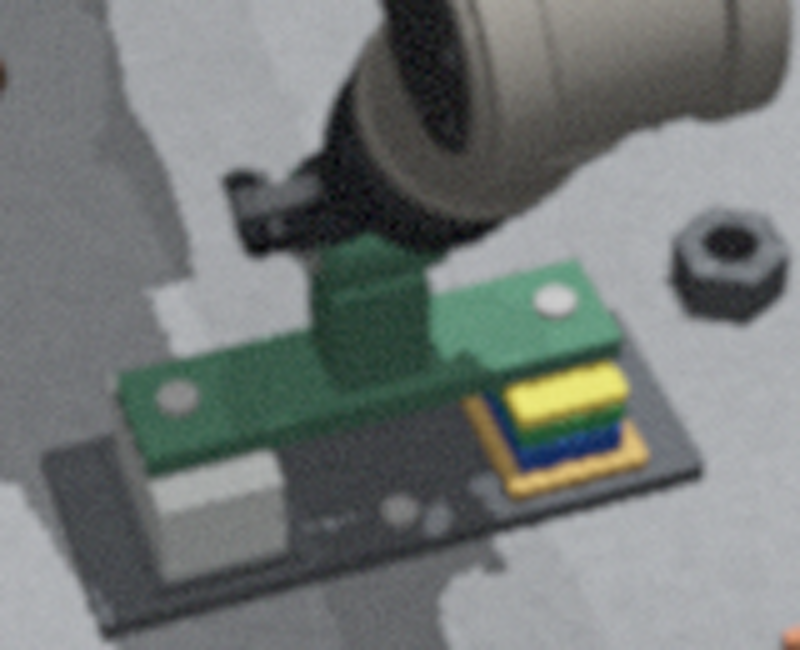

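View pics/d5b.png

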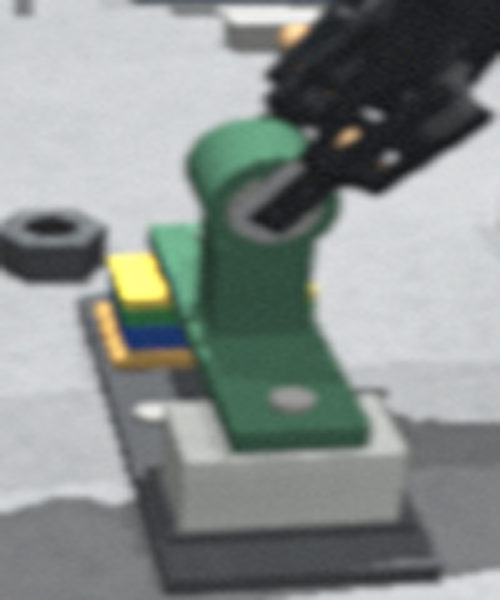

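```bash
python3 - <<'E'
from h import *
c1=cam('scene');c2=cam('side')
th=np.radians(4.8); ex=np.array([np.cos(th),np.sin(th)]); ey=np.array([-ex[1],ex[0]]); O=np.array([.6084,.0158])
def f(n,c,uv,z): 
    P=cast(*c,uv,z)[0]; print(n,P.round(4),'fix xy mm',((P[:2]-O)@ex*1000).round(1),((P[:2]-O)@ey*1000).round(1))
s=lambda u,v:(300+u/5,150+v/3.75)
f('baseL',c2,s(237,448),.0615);f('baseR',c2,s(368,440),.0615)
f('restL',c2,s(180,462),.056);f('restR',c2,s(407,450),.056)
f('restBL',c2,s(182,533),.014);f('restBR',c2,s(400,520),.014)
t=lambda u,v:(240+u/5,180+v/5)
f('base -y',c1,t(150,470),.0615);f('base +y',c1,t(622,350),.0615)
f('rest',c1,t(160,515),.056);f('rest',c1,t(283,485),.056)
f('shim',c1,t(520,422),.056);f('shim',c1,t(630,397),.056)
f('baseTop -y -x',c1,t(118,378),.0755);f('baseTop +y-x',c1,t(580,262),.0755)
E
```

```text
baseL [ 0.5947 -0.0847  0.0615] fix xy mm -22.0 -99.0
baseR [ 0.6413 -0.0796  0.0615] fix xy mm 24.8 -97.8
restL [ 0.5749 -0.0876  0.056 ] fix xy mm -42.1 -100.2
restR [ 0.6555 -0.0803  0.056 ] fix xy mm 38.9 -99.8
restBL [ 0.577  -0.0875  0.014 ] fix xy mm -39.9 -100.4
restBR [ 0.6567 -0.08    0.014 ] fix xy mm 40.1 -99.5
base -y [ 0.6382 -0.0793  0.0615] fix xy mm 21.8 -97.3
base +y [0.6223 0.1192 0.0615] fix xy mm 22.5 101.9
rest [ 0.6574 -0.0795  0.056 ] fix xy mm 40.9 -99.1
rest [ 0.6544 -0.03    0.056 ] fix xy mm 42.0 -49.4
shim [0.6455 0.0692 0.056 ] fix xy mm 41.5 50.2
shim [0.6435 0.116  0.056 ] fix xy mm 43.4 96.9
baseTop -y -x [ 0.5992 -0.0836  0.0755] fix xy mm -17.5 -98.3
baseTop +y-x [0.582  0.1133 0.0755] fix xy mm -18.2 99.4
```

>>> servo_tool:
  increments:
    - [0, 0.1, 0.07, 0, 0, 0, 0]
    - [0, 0.2, 0.15, 0, 0, 0, 0]
    - [0, 0.3, 0.22, 0, 0, 0, 0]
    - [0, 0.35, 0.27, 0, 0, 0, 0]
    - [0, 0.4, 0.3, 0, 0, 0, 0]
    - [0, 0.4, 0.3, 0, 0, 0, 0]
    - [0, 0.4, 0.3, 0, 0, 0, 0]
    - [0, 0.4, 0.3, 0, 0, 0, 0]

```text
time: 44.85
tcp_pos: [0.7038, 0.0239, 0.2693]
eef_rot: [-1.736, 1.596, -0.78]
force: [-0.5, 2.2, 6.6]
opening: 0.577
```

```bash
python3 - <<'E'
from h import *
gt([.6084,.0158,.144],-85.2,-38); print(sense()['ft_torque'])
E
```

```text
t 44.85 shift [0.01 0.27 0.17] rot [-0.07 -0.02  0.01] now [0.7038 0.0239 0.2693] open 0.577 F [-0.5  2.2  6.6]
q [-0.09  0.84 -0.05  1.32  0.01  1.65 -1.63]
[-0.58449297  0.12301926 -0.25740328]
```

>>> servo_tool:
  increments:
    - [0, 0, 0, 0, 0, 0, 0.7]
    - [0, 0, 0, 0, 0, 0, 0.8]
    - [0, 0, 0, 0, 0, 0, 0.9]
    - [0, 0, 0, 0, 0, 0, 1]
    - [0, 0, 0, 0, 0, 0, 1]
    - [0, 0, 0, 0, 0, 0, 1]
    - [0, 0, 0, 0, 0, 0, 1]
    - [0, 0, 0, 0, 0, 0, 1]

```text
time: 45.65
tcp_pos: [0.7036, 0.0236, 0.2672]
eef_rot: [-1.736, 1.597, -0.779]
force: [-0.7, 0.3, 0.6]
opening: 1.0
```

```bash
python3 - <<'E'
from h import *
gt([.6084,.0158,.144],-85.2,-38)
im,c,V=look('w22.png')
E
```

```text
t 45.65 shift [-0.02  0.09  0.06] rot [-0.04  0.   -0.01] now [0.7036 0.0236 0.2672] open 1.0 F [-0.7  0.3  0.6]
q [-0.09  0.84 -0.05  1.32  0.01  1.65 -1.62]
```

View pics/w22.png

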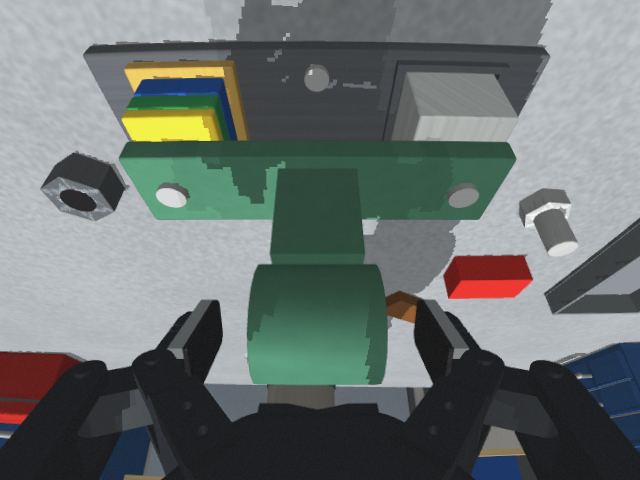

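>>> servo_tool:
  increments:
    - [0, -1, 0, 0, 0, 0, 1]
    - [0, -2, 0, 0, 0, 0, 1]
    - [0, -3.5, 0, 0, 0, 0, 1]
    - [0, -5, 0, 0, 0, 0, 1]
    - [0, -6.5, 0, 0, 0, 0, 1]
    - [0, -8, 0, 3, 0, 0, 1]
    - [0, -9.5, 0, 7, 0, 0, 1]
    - [0, -11, 0, 12, 0, 0, 1]

```text
time: 46.5
tcp_pos: [0.772, 0.0294, 0.3551]
eef_rot: [-1.582, 1.454, -0.916]
force: [0.3, -0.5, -0.2]
opening: 1.0
```

```bash
python3 - <<'E'
from h import *
goal([.60,-.16,.42],-5)
im,c,V=look('w23.png')
a=get_image('scene');b=get_image('side'); cv2.imwrite('pics/scene6.png',a); cv2.imwrite('pics/side6.png',b)
cv2.imwrite('pics/d6.png',np.hstack([cv2.resize(a[160:310,230:400],(400,353)),cv2.resize(b[150:310,260:420],(400,400))[:353]]))
E
```

```text
t 46.5 shift cm [ 17.43   2.24 -19.69] rot deg [ 21.26 -78.77 -17.91] now [0.772  0.0294 0.3551] xaz -85.2 open 1.0 F [ 0.3 -0.5 -0.2]
```

View pics/d6.png

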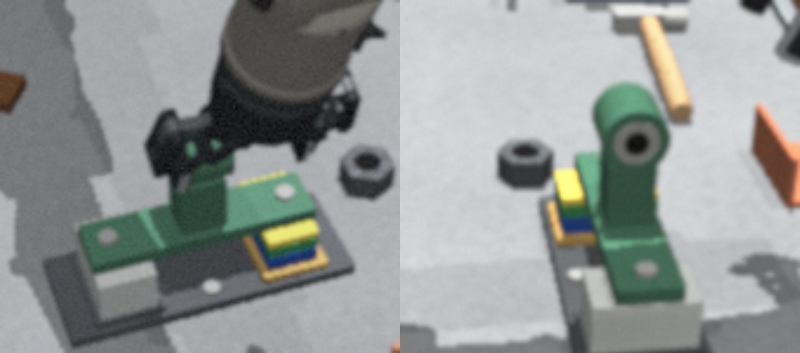

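View pics/w23.png

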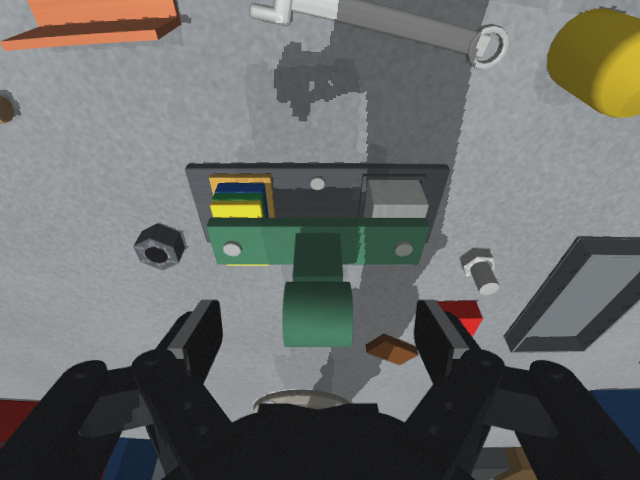

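```bash
python3 - <<'E'
from h import *
goal([.68,-.05,.44],-85)
E
```

```text
t 46.65 shift cm [  7.13  -3.3  -12.44] rot deg [25.76 -0.2  -0.05] now [0.7714 0.0293 0.3563] xaz -85.21 open 0.998 F [-0.3  0.1  0.1]
```

>>> servo_tool:
  increments:
    - [0, -2, -0.5, 3, 0, 0, 1]
    - [1, -3.5, -2, 6, 0, 0, 1]
    - [2, -5, -3.5, 10, 0, 0, 1]
    - [3, -5, -5, 14, 0, 0, 1]
    - [4, -5, -7, 18, 0, 0, 1]
    - [5, -4.5, -9, 22, 0, 0, 1]
    - [6, -4, -11, 25.8, 0, 0, 1]
    - [7.1, -3.3, -12.4, 25.8, 0, 0, 1]

```text
time: 47.45
tcp_pos: [0.6789, -0.0502, 0.4401]
eef_rot: [-1.246, 1.146, -1.149]
force: [-0.6, -0.4, -0.1]
opening: 0.997
```

```bash
python3 - <<'E'
from h import *
goal([.45,-.22,.42],0)
E
```

```text
t 47.45 shift cm [ 15.01   1.97 -24.23] rot deg [-8.000e-02 -8.522e+01  1.000e-01] now [ 0.6789 -0.0502  0.4401] xaz -85.22 open 0.997 F [-0.6 -0.4 -0.1]
```

>>> servo_tool:
  increments:
    - [1.8, 0, -3, 0, -8, 0, 1]
    - [3.6, 0, -6, 0, -16, 0, 1]
    - [5.4, 0.5, -9, 0, -24, 0, 1]
    - [7.2, 0.5, -12, 0, -32, 0, 1]
    - [9, 1, -15, 0, -40, 0, 1]
    - [11, 1.5, -18, 0, -48, 0, 1]
    - [13, 2, -21, 0, -56, 0, 1]
    - [15, 2, -24.2, 0, -64, 0, 1]

```text
time: 48.25
tcp_pos: [0.4502, -0.22, 0.4187]
eef_rot: [-1.553, 0.288, -0.284]
force: [0.1, -1.6, -0.6]
opening: 1.0
```

>>> servo_tool:
  increments:
    - [0, 0, 0, 0, -8, 0, 1]
    - [0, 0, 0, 0, -16, 0, 1]
    - [0, 0, 0, 0, -21, 0, 1]
    - [0, 0, 0, 0, -21, 0, 1]
    - [0, 0, 0, 0, -21, 0, 1]
    - [0, 0, 0, 0, -21, 0, 1]
    - [0, 0, 0, 0, -21, 0, 1]
    - [0, 0, 0, 0, -21, 0, 1]

```text
time: 49.05
tcp_pos: [0.4516, -0.2192, 0.4186]
eef_rot: [-1.571, 0.005, -0.001]
force: [0.1, 0.4, -0.2]
opening: 0.998
```

```bash
python3 - <<'E'
from h import *
im,c,V=look('w24.png')
x=rect(im,c,V,'red',.032)
goal([.45,-.22,.42],0)
E
```

```text
red px [293. 182.] ctr mm 424.9 -192.9 LxW 78.9 45.3 long az -84.04
t 49.1 shift cm [-0.16 -0.14 -0.08] rot deg [ 0.01 -0.22 -0.16] now [ 0.4516 -0.2192  0.4186] xaz -0.22 open 0.996 F [ 0.2  0.5 -0.8]
```

View pics/w24.png

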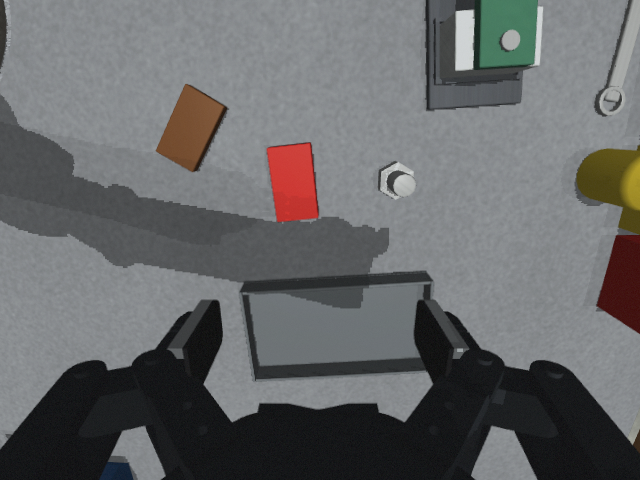

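```bash
python3 - <<'E'
from h import *
c,V=cam('wrist',TW())
for uv in [(241,288),(432,275),(255,380)]: print((cast(c,V,uv,.032)[0]*1000).round(1))
goal([.4249,-.1929,.25],6)
E
```

```text
[ 360.7 -314.8   32. ]
[ 582.7 -298.8   32. ]
[ 368.7 -446.7   32. ]
t 49.1 shift cm [-2.64 16.86  2.63] rot deg [-0.   -6.22 -0.16] now [ 0.4516 -0.2192  0.4186] xaz -0.22 open 0.996 F [ 0.2  0.5 -0.8]
```

>>> servo_tool:
  increments:
    - [-0.7, 4, 0.7, 0, -2, 0, 1]
    - [-1.4, 8, 1.4, 0, -4, 0, 1]
    - [-2.1, 12, 2.1, 0, -6, 0, 1]
    - [-2.7, 15, 2.6, 0, -6.2, 0, 1]
    - [-2.7, 18, 2.6, 0, -6.2, 0, 1]
    - [-2.7, 21, 2.6, 0, -6.2, 0, 1]
    - [-2.7, 23.6, 2.6, 0, -6.2, 0, 1]
    - [-2.7, 23.6, 2.6, 0, -6.2, 0, 1]

```text
time: 49.9
tcp_pos: [0.4229, -0.1927, 0.1801]
eef_rot: [-1.567, -0.076, 0.089]
force: [-0.1, 0.1, 0.8]
opening: 1.001
```

>>> servo_tool:
  increments:
    - [0, 0, 0, 0, 0, 0, 0]
    - [0, 0, 0, 0, 0, 0, 0]
    - [0, 0, 0, 0, 0, 0, 0]
    - [0, 0, 0, 0, 0, 0, 0]
    - [0, 0, 0, 0, 0, 0, 0]
    - [0, 0, 0, 0, 0, 0, 0]
    - [0, 0, 0, 0, 0, 0, 0]
    - [0, 0, 0, 0, 0, 0, 0]

```text
time: 50.7
tcp_pos: [0.4247, -0.1936, 0.1843]
eef_rot: [-1.571, -0.082, 0.082]
force: [-1.4, 1.0, 5.8]
opening: 0.527
```

```bash
python3 - <<'E'
from h import *
im,c,V=look('w25.png')
goal([.48,-.371,.28],94)
goal([.48,-.371,.28],4)
E
```

```text
t 50.75 shift cm [  3.65  -9.55 -18.24] rot deg [ 5.000e-02 -8.802e+01 -6.000e-02] now [ 0.4247 -0.1936  0.1843] xaz 5.98 open 0.529 F [-1.4  0.1  5.8]
t 50.75 shift cm [  3.65  -9.55 -18.24] rot deg [ 0.07  1.98 -0.  ] now [ 0.4247 -0.1936  0.1843] xaz 5.98 open 0.529 F [-1.4  0.1  5.8]
```

View pics/w25.png

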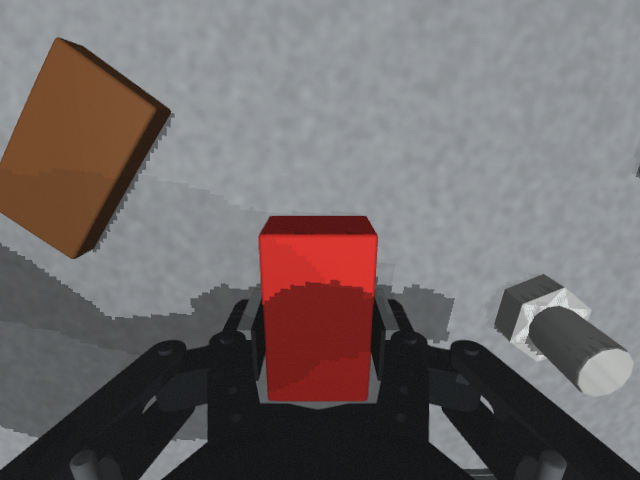

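>>> servo_tool:
  increments:
    - [0, -3, 0, 0, 0, 0, 0]
    - [0, -6, 0, 0, 0, 0, 0]
    - [0, -9, 0, 0, 0, 0, 0]
    - [0.8, -9.6, -4, 0, 0.5, 0, 0]
    - [1.6, -9.6, -8, 0, 1, 0, 0]
    - [2.4, -9.6, -12, 0, 1.5, 0, 0]
    - [3.2, -9.6, -16, 0, 2, 0, 0]
    - [3.7, -9.6, -18.2, 0, 2, 0, 0]

```text
time: 51.55
tcp_pos: [0.4798, -0.3741, 0.2797]
eef_rot: [-1.573, -0.051, 0.053]
force: [0.2, 1.5, -2.8]
opening: 0.526
```

>>> servo_tool:
  increments:
    - [0, 0, 0, 0, 0, 0, 0]
    - [0, 0, 0, 0, 0, 0, 0]
    - [0, 0, 0, 0, 0, 0, 0]
    - [0, 0, 0, 0, 0, 0, 0]
    - [0, 0, 0, 0, 0, 0, 0]
    - [0, 0, 0, 0, 0, 0, 0]
    - [0, 0, 0, 0, 0, 0, 0]
    - [0, 0, 0, 0, 0, 0, 0]

```text
time: 52.35
tcp_pos: [0.4801, -0.3703, 0.2785]
eef_rot: [-1.57, -0.053, 0.057]
force: [-0.3, 0.1, -2.3]
opening: 0.527
```

```bash
python3 - <<'E'
from h import *
goal([.48,-.371,.190],4)
im,c,V=look('w26.png')
E
```

```text
t 52.35 shift cm [ 0.01  8.85 -0.07] rot deg [-0.    0.   -0.16] now [ 0.4801 -0.3703  0.2785] xaz 4.0 open 0.527 F [-0.3  0.1 -2.3]
```

View pics/w26.png

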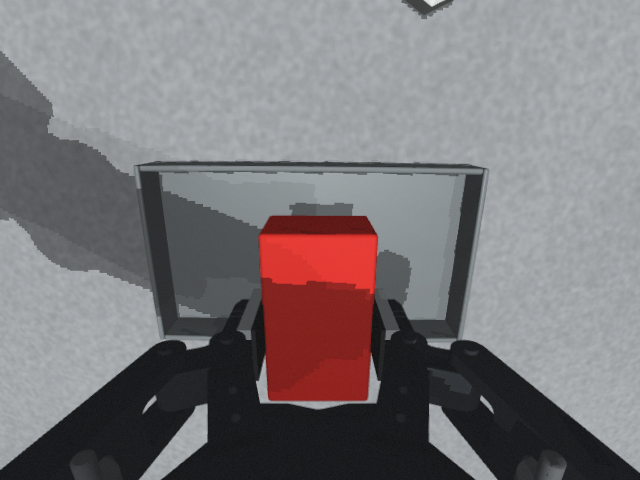

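```bash
python3 - <<'E'
from h import *
c,V=cam('wrist',TW())
for uv in [(137,166),(488,170),(162,340),(460,340)]: print((cast(c,V,uv,.032)[0]*1000).round(1))
E
```

```text
[ 360.  -320.9   32. ]
[ 584.4 -307.6   32. ]
[ 366.8 -450.1   32. ]
[ 591.7 -433.7   32. ]
```

>>> servo_tool:
  increments:
    - [-0.5, 2, -0.7, 0, 0, 0, 0]
    - [-0.5, 4, -0.7, 0, 0, 0, 0]
    - [-0.5, 6, -0.7, 0, 0, 0, 0]
    - [-0.5, 7.5, -0.7, 0, 0, 0, 0]
    - [-0.5, 8.3, -0.7, 0, 0, 0, 0]
    - [-0.5, 8.7, -0.7, 0, 0, 0, 0]
    - [-0.5, 8.7, -0.7, 0, 0, 0, 0]
    - [-0.5, 8.7, -0.7, 0, 0, 0, 0]

```text
time: 53.2
tcp_pos: [0.4757, -0.3779, 0.1922]
eef_rot: [-1.571, -0.053, 0.056]
force: [0.2, -0.4, -2.3]
opening: 0.529
```

```bash
python3 - <<'E'
from h import *
goal([.475,-.377,.188],4)
E
```

```text
t 53.2 shift cm [-0.07  0.42  0.1 ] rot deg [ 0.04 -0.   -0.1 ] now [ 0.4757 -0.3779  0.1922] xaz 4.0 open 0.529 F [ 0.2 -0.4 -2.3]
```

>>> servo_tool:
  increments:
    - [0, 0.1, 0, 0, 0, 0, 0]
    - [0, 0.2, 0, 0, 0, 0, 0]
    - [0, 0.3, 0, 0, 0, 0, 0]
    - [0, 0.3, 0, 0, 0, 0, 0.8]
    - [0, 0.3, 0, 0, 0, 0, 0.8]
    - [0, 0.3, 0, 0, 0, 0, 0.8]
    - [0, 0.3, 0, 0, 0, 0, 0.8]
    - [0, 0.3, 0, 0, 0, 0, 0.8]

```text
time: 54.0
tcp_pos: [0.4754, -0.3777, 0.1886]
eef_rot: [-1.57, -0.053, 0.057]
force: [0.6, 1.1, -1.0]
opening: 0.798
```

>>> servo_tool:
  increments:
    - [0, -3, 0, 0, 0, 0, 0.8]
    - [0, -6, 0, 0, 0, 0, 0.8]
    - [0, -9, 0, 0, 0, 0, 1]
    - [0, -12, 0, 0, 0, 0, 1]
    - [0, -15, 0, 0, 0, 0, 1]
    - [0, -18, 0, 0, 0, 0, 1]
    - [0, -21, 0, 0, 0, 0, 1]
    - [0, -21, 0, 0, 0, 0, 1]

```text
time: 54.8
tcp_pos: [0.477, -0.3783, 0.4034]
eef_rot: [-1.575, -0.058, 0.052]
force: [0.0, -1.3, -0.2]
opening: 0.999
```

```bash
python3 - <<'E'
from h import *
goal([.475,-.377,.188],4)
im,c,V=look('w27.png')
a=get_image('scene');b=get_image('side'); cv2.imwrite('pics/scene7.png',a); cv2.imwrite('pics/side7.png',b)
E
```

```text
t 54.8 shift cm [-0.27 21.54  0.25] rot deg [ 0.29 -0.01  0.21] now [ 0.477  -0.3783  0.4034] xaz 3.99 open 0.999 F [ 0.  -1.3 -0.2]
```

View pics/scene7.png

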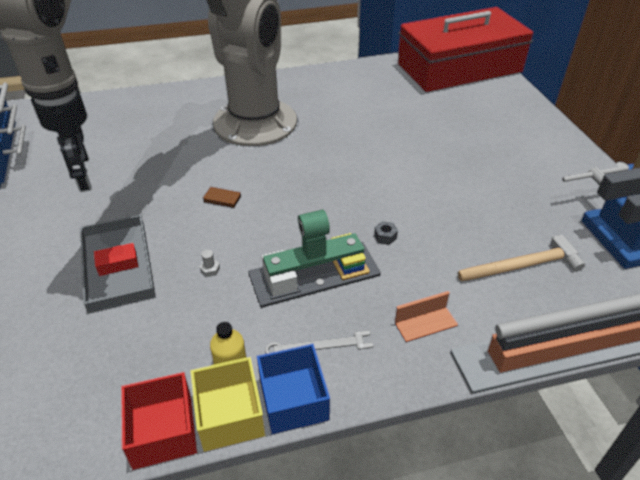

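View pics/side7.png

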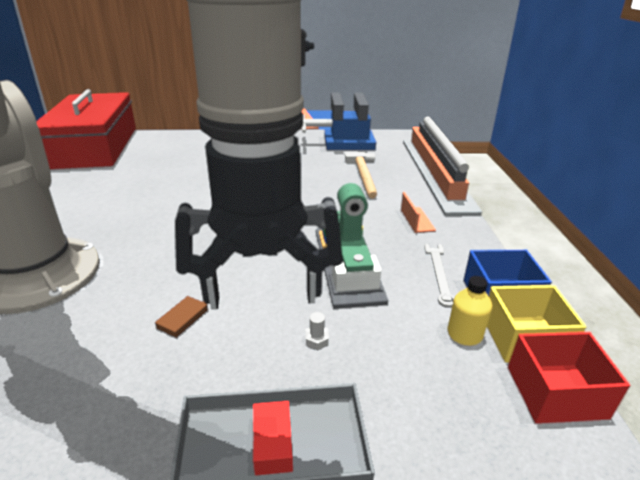

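```bash
python3 - <<'E'
from h import *
a=cv2.imread('pics/scene7.png'); cv2.imwrite('pics/d7.png',cv2.resize(a[200:305,240:390],None,fx=5,fy=5,interpolation=cv2.INTER_CUBIC))
goal([.60,-.03,.40],4.8)
E
```

```text
t 54.95 shift cm [14.83 -0.23 33.8 ] rot deg [-0.03 -0.8  -0.19] now [ 0.4756 -0.3775  0.398 ] xaz 4.0 open 1.004 F [ 0.4  0.4 -0.7]
```

View pics/d7.png

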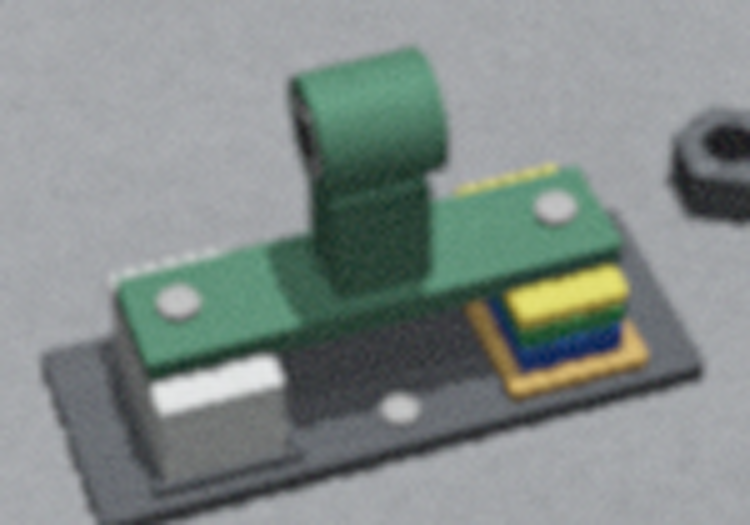

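>>> servo_tool:
  increments:
    - [1.8, -3, 4, 0, 0, 0, 1]
    - [3.7, -6, 8.4, 0, 0, 0, 1]
    - [5.5, -6, 12.6, 0, 0, 0, 1]
    - [7.4, -6, 16.8, 0, 0, 0, 1]
    - [9.2, -6, 21, 0, 0, 0, 1]
    - [11, -6, 25.3, 0, 0, 0, 1]
    - [13, -6, 29.5, 0, 0, 0, 1]
    - [14.8, -6, 33.8, 0, -0.8, 0, 1]

```text
time: 55.75
tcp_pos: [0.6004, -0.0286, 0.4565]
eef_rot: [-1.57, -0.062, 0.07]
force: [0.5, -0.5, -0.2]
opening: 0.999
```

>>> servo_tool:
  increments:
    - [0, 0, 0, 0, 0, 0, 1]
    - [0, 0, 0, 0, 0, 0, 1]
    - [0, 0, 0, 0, 0, 0, 1]
    - [0, 0, 0, 0, 0, 0, 1]
    - [0, 0, 0, 0, 0, 0, 1]
    - [0, 0, 0, 0, 0, 0, 1]
    - [0, 0, 0, 0, 0, 0, 1]
    - [0, 0, 0, 0, 0, 0, 1]

```text
time: 56.55
tcp_pos: [0.6001, -0.0304, 0.4582]
eef_rot: [-1.57, -0.063, 0.068]
force: [-0.4, 0.3, -0.2]
opening: 1.001
```

```bash
python3 - <<'E'
from h import *
im,c,V=look('w28.png')
goal([.60,-.03,.46],4.8)
cv2.imwrite('pics/d8.png',cv2.resize(im[60:340,220:460],None,fx=2.1,fy=2.1,interpolation=cv2.INTER_CUBIC))
E
```

```text
t 56.6 shift cm [-0.01 -0.18  0.03] rot deg [-0.01 -0.01 -0.15] now [ 0.6001 -0.0303  0.4582] xaz 4.79 open 0.997 F [ 0.  -0.3 -0.4]
```

View pics/d8.png

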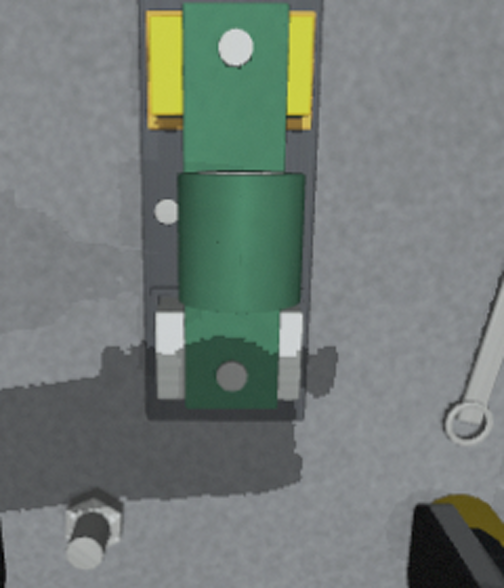

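```bash
python3 - <<'E'
from h import *
T=TW(); c,V=cam('wrist',T)
ex=T[:2,0]/np.linalg.norm(T[:2,0]); ey=np.array([-ex[1],ex[0]]); O=np.array([.6084,.0158])
f=lambda u,v,z:(lambda P:(((P[:2]-O)@ex*1000).round(1),((P[:2]-O)@ey*1000).round(1)))(cast(c,V,(220+u/2.1,60+v/2.1),z)[0])
print('yel',f(148,60,.056),f(314,60,.056)); print('base',f(183,60,.07),f(289,60,.07))
print('rest',f(156,350,.056),f(302,350,.056)); print('base',f(185,350,.07),f(280,350,.07))
print('base ends',f(235,3,.07),f(232,408,.056),'restend',f(170,398,.056),'stack end',f(165,12,.056))
print('bearing',f(179,240,.12),f(303,240,.12)); 
print(f(184,130,.07),f(288,130,.07))
print('rot z check')
E
```

```text
yel (np.float64(-41.0), np.float64(76.0)) (np.float64(40.1), np.float64(76.1))
base (np.float64(-23.5), np.float64(74.3)) (np.float64(26.3), np.float64(74.4))
rest (np.float64(-39.8), np.float64(-70.9)) (np.float64(39.9), np.float64(-70.8))
base (np.float64(-23.5), np.float64(-67.1)) (np.float64(26.4), np.float64(-67.0))
base ends (np.float64(0.7), np.float64(98.9)) (np.float64(2.1), np.float64(-104.6)) restend (np.float64(-32.6), np.float64(-98.7)) stack end (np.float64(-32.4), np.float64(97.6))
bearing (np.float64(-24.2), np.float64(-4.0)) (np.float64(29.3), np.float64(-3.9))
(np.float64(-23.2), np.float64(42.8)) (np.float64(26.8), np.float64(42.9))
rot z check
```

```bash
python3 -c "
from station import *
print(close_job())"
```

```text
the job is handed in; nothing more can be done
None
```

I completed the job and handed it in at about 57 s of the 208 s allowed. `close_job` gives no verdict.

- **Stack:** The rest is the 44 mm one, with its top 36 mm above the pad, measured across two views and again from the wrist. I stacked blue 16, green 12 and yellow 8 on the brass pad, squared within about 1 mm and 0.2°.
- **Pedestal:** It could not be stood up in a single grasp at its starting place, because a wrist joint reached its limit. I laid it down once on free bench in front of the fixture and regripped it by the bearing. I then stood it across the rest and the shims.
- **Spare shim:** The only spare, the red 32 mm one, is in the grey tray. The tray had been knocked a few centimetres aside during the run, so I measured it again before placing. I did not touch the brown decoy plate, and none of the pictures showed any other bystander moved.

**Last checks:**
- The overhead view put the pedestal base about 1.5 mm off centre across the fixture and about 0.5 mm off along it. Its yaw was aligned, and it was upright and flush on both supports.
- The scene view's edge picks on the base disagreed by up to about 5 mm in opposite directions. I put that down to imprecise corner picks and relied on the wrist view.
- The first overhead estimate of the rest's height, from its apparent size, pointed to a lower rest. The later measurements agreed on 44 mm.
- Once, while tilting near a joint limit, the force reading briefly showed about 35 N. It was back near zero by the next reading.

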